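Roll-mark the spacer blocks and clip the push stick away

TASK

Feed every loose beech spacer block through the roll marker with the wooden push stick: lay a block on the marker's open infeed and push it in under the sprung marking wheel, on into the covered run-out, until the wheel has dropped behind it, keeping your fingers out of the throat under the wheel. When all the blocks are through, press the push stick down past the sprung jaw into its fork clip so that the jaw closes over it, and leave the other things on the bench where they are.

Things in the scene. Friction and masses are not known exactly. Their poses are not given: they have to be found in the camera images.
- roll_marker: roll marker: a straight feed channel on a plywood base 484 x 84 mm, fixed. Origin on the table under the wheel's axle; +x = feed direction, z up. Steel bed 16 mm above the table, x=-146 to 334 mm. Open infeed x=-146 to -68 mm between low lips 46 mm apart, tops 6 mm above the bed; flared guides (32 mm high, x=-68 to -46) lead into the throat. Table clear behind x=-146 for hand and stick
- infeed (a point): mid-channel point on the bed's top face at x=-94 mm of the roll marker, a good spot to lay a block's middle; axes parallel to the marker's
- run_out (a point): mid-channel point on the bed at x=176 mm of the roll marker. Throat: 40 mm wide between two grey cheeks, x=-46 to 26 mm, tops 90 mm above the table. Run-out: x=26 to 326 mm, 40 mm wide, 31 mm high, covered but for a 16 mm slot along its top, shut by an end stop; holds four blocks end to end, each shoving on those ahead
- marker_arm (a joint): angle (rad) of the sprung trailing arm of the marking wheel: 0 at rest, about 0.08 while the wheel rides on a block. Wheel 44 mm across, 20 wide, underside at rest 25 mm above the bed (3 below a block's top); spring load about 5 N, so a push of 5 to 10 N takes a block under it. A block is clear of it when its rear end is about 11 mm past the axle (centre at x = 47 mm)
- tool_clip: fork clip for the push stick on a plywood base 150 x 84 x 8 mm, fixed. Origin on the table under its middle; x along the seated stick, z up. Two black saddles 14 mm thick, centred at x=+45 and -45 mm; each has a tall flared prong at -y (top 74 mm above the table) and a round-nosed finger of the sprung jaw at +y (top 62 mm). Between the saddles it is open above 21 mm height for a hand's fingers
- clip_seat (a point): where the middle of the stick's sleeve comes to lie: on the rod's seated axis, 46 mm above the table, x along the stick. The sleeve sits between the saddles (76 mm gap) with 8 mm play at each end; either way round will do
- clip_jaw (a joint): angle (rad) of the sprung jaw of the fork clip: 0 closed, about 0.06 as the rod passes its noses; pushing the rod straight down takes about 6 to 10 N in all, then the jaw closes over the rod by itself
- push_stick_grip (a point): middle of the push stick's square sleeve (dark wood, 60 x 26 x 26 mm), on the stick's axis; x points to the nose. A round rod, 16 mm across, runs through it: 170 mm from the sleeve's front to the nose, 40 mm out behind; 270 mm in all, about 140 g. It starts lying on the table, axis 13 mm up. Hold it by the sleeve
- push_stick_nose (a point): centre of the flat nose of the push stick, 200 mm ahead of the sleeve's middle; x points along the stick
- block_a_center (a point): centre of a beech spacer block 72 x 36 x 28 mm (x along its length, z up), 65 g, lying flat on the bench at the start; three or four of these blocks are present
- block_b_center (a point): centre of a beech spacer block 72 x 36 x 28 mm (x along its length, z up), 65 g, lying flat on the bench at the start; three or four of these blocks are present
- block_c_center (a point): centre of a beech spacer block 72 x 36 x 28 mm (x along its length, z up), 65 g, lying flat on the bench at the start; three or four of these blocks are present
- block_d_center (a point): centre of a beech spacer block 72 x 36 x 28 mm (x along its length, z up), 65 g, lying flat on the bench at the start; three or four of these blocks are present
- jar_gold: bystander: round ink jar with a pale lid, 67 x 67 x 74 mm; origin under its middle; to be left alone
- jar_red: bystander: round ink jar with a red lid, 67 x 67 x 62 mm; origin under its middle; to be left alone
- tape_brown: bystander: brown tape roll, 84 mm across, 30 mm high, lying flat; origin under its middle; to be left alone
- squeegee: bystander: wooden squeegee, 110 x 165 x 31 mm, lying flat; origin under its middle; to be left alone

How it is judged:
On the way, in this order (a step that is already met when the one before it is completed fails the run):
1. a block is under the lifted marking wheel with the push stick's nose at its rear end (value of joint marker_arm above 0.05 rad and ((distance between push_stick_nose and block_a_center below 0.044 m and x of block_a_center in the frame of roll_marker between -0.055 and 0.055 m) or (distance between push_stick_nose and block_b_center below 0.044 m and x of block_b_center in the frame of roll_marker between -0.055 and 0.055 m) or (distance between push_stick_nose and block_c_center below 0.044 m and x of block_c_center in the frame of roll_marker between -0.055 and 0.055 m) or (distance between push_stick_nose and block_d_center below 0.044 m and x of block_d_center in the frame of roll_marker between -0.055 and 0.055 m))), for 0.1 s.
2. every block lies in the run-out and the wheel has dropped back to rest (x of block_a_center in the frame of roll_marker between 0.042 and 0.3 m and y of block_a_center in the frame of roll_marker between -0.012 and 0.012 m and z of block_a_center in the frame of roll_marker between 0.022 and 0.04 m and x of block_b_center in the frame of roll_marker between 0.042 and 0.3 m and y of block_b_center in the frame of roll_marker between -0.012 and 0.012 m and z of block_b_center in the frame of roll_marker between 0.022 and 0.04 m and x of block_c_center in the frame of roll_marker between 0.042 and 0.3 m and y of block_c_center in the frame of roll_marker between -0.012 and 0.012 m and z of block_c_center in the frame of roll_marker between 0.022 and 0.04 m and x of block_d_center in the frame of roll_marker between 0.042 and 0.3 m and y of block_d_center in the frame of roll_marker between -0.012 and 0.012 m and z of block_d_center in the frame of roll_marker between 0.022 and 0.04 m and value of joint marker_arm below 0.03 rad), for 0.2 s.
At the end, for the whole second after the job is handed in: every block is in the run-out, centre over 42 mm past the axle, wheel at rest (arm under 0.03 rad); the stick lies in both saddles of the clip (axis within 5 mm of the seat, sleeve within 14 mm of the middle, 0.08 rad of its line, either way round), jaw under 0.03 rad (all of step 2 and x of push_stick_grip in the frame of tool_clip between -0.014 and 0.014 m and y of push_stick_grip in the frame of tool_clip between -0.005 and 0.005 m and z of push_stick_grip in the frame of tool_clip between 0.04 and 0.051 m and angle between the x axis of push_stick_grip and the x axis of tool_clip, either way round below 0.08 rad and value of joint clip_jaw below 0.03 rad); the robot touches nothing.
It fails at once if the fingers reach into the throat under the marking wheel (x of the grasp point in the frame of roll_marker between -0.055 and 0.03 m and y of the grasp point in the frame of roll_marker between -0.03 and 0.03 m and z of the grasp point in the frame of roll_marker below 0.075 m).
It fails at once if a bystander is pushed more than 4 cm away (distance of any of jar_gold, jar_red, tape_brown, squeegee from where it was at the start of the episode above 0.04 m).
Of block_a, block_b, block_c, block_d only 3 to 4 are there at a start; the rules pass over those that are not, and their reading is None.
At some moment in a run one of block_a, block_b, block_c, block_d may be knocked a few centimetres aside while the robot is not near it.
Once in a run the grip may slacken for a moment while it holds something.
It also fails if it takes over 208 s, if anything falls off the work surface, if the arm or the gripper's body presses on something with over 40 N, if the wrist force passes 120 N, or if a joint passes its speed limit or range.

ROBOT

A 6-joint arm with a two-finger parallel gripper is mounted at the origin on a cart in front of the work surface, level with it; the furniture and walls round the work are solid. World frame = base frame: x ahead of the robot, y to its left, z up, the work surface at z = 0. Lengths are in m, angles in rad, forces in N, time in s.
With the tool pointing down it reaches from about 0.325 to 0.875 m from the base axis. Payload 4.4 kg.
Tool frame: the origin (TCP) lies midway between the tips of the shut fingers; the grasp point (between the pads) lies 19 mm behind it; z points along the fingers, y is the direction in which the jaws open and shut (so a half turn about z gives the same grasp; the last joint's range is limited). The gripper opens to 85 mm and grips with 20 to 120 N. Pads are 22 mm wide; open, the fingers measure 114 mm over their backs; the gripper's body (76 mm by 85 mm) begins 54 mm behind the grasp point. The pads swing forward as they close: fully open they stand 13 mm farther back than shut.
Start: joints at [-1.359, 0.207, 1.542, -0, 1.393, -0.15], TCP at [0.204, -0.538, 0.231] pointing down, gripper open.
Joint ranges: [-2.73, 2.73], [-0.86, 2.22], [0.23, 2.46], [-1.11, 4.25], [0.08, 2.63], [-2.82, 2.82]. Speed limits (rad/s): [2.79, 2.79, 3.14, 3.14, 3.14, 3.14].

INTERFACE

Orientations are given as a rotation vector (axis times angle).
In Python, from plant import bot gives the robot as it stands.
- The arm moves only by the tool carry_out, never from a script. Its argument "rows" is a list of rows, each an object of numbers: "fingers": the gripper's target within -1 to 1 (fully open at 1, half-way at 0, shut at -1); "tx", "ty", "tz": the shift along the tool's x, y, z in m; "roll": the turn about the tool's z in degrees. A call has 1 to 20 rows; each row shifts and turns the pose as measured when the row begins, along the tool's axes as they then stand; what a row does not reach is not made up. A row lasts 1/12 s, in which the tool goes at most 41.7 mm and 7.16 degrees, less where a joint would pass 70% of its speed; a pose out of reach is approached as far as the arm can. A call is refused whole if a number of a shift passes 0.0417 or a number of a turn 7.16, either way. A call with a gripper value outside its range is refused whole. The fingers move at their own pace and stop on an object; "grip_force" is the grip in N (left out, the last holds). Time passes only in rows, so rows that do not move let the fingers close. It gives the time, the measured TCP pose, the force and the opening at its end, in the units of the state.
- bot.read_state(): the state, without advancing time (a new reading comes with each control period).
- bot.capture(name): name is "side" or "top" or "wrist"; returns a dict with "pixels" (480x640x3 uint8, red, green, blue), "z_map" (480x640 float32, m along the optical axis (not along the pixel's ray), 0 where there is no reading), "fx", "fy", "cx", "cy" (pixels), "k1" (the pictures are not rectified: a ray, as slopes to the right and down, at radius r is drawn at 1 + k1 r^2 times it, then the intrinsics apply), "camera_from_world" (4x4, takes a point from world to camera coordinates); the wrist camera has in their place "T_tool_cam" (4x4, takes a point from camera to tool coordinates, whose origin is the TCP and whose axes are the flange's). Camera axes: x right, y down, z forward; pixel columns grow to the right and rows downward; lengths in m; the calibration is good to about 2 mm. A picture is of the moment at which its call begins: read the wrist's pose just before it.
- bot.finish_job(): hands the job in, once; it reports no verdict.
The state is a dict: "time": time; "joint_pos": joint angles; "joint_velocities": joint speeds; "effort": joint torques, N m; "ee_pos": TCP position; "orientation": TCP orientation; "contact_force": force on the tool from outside, world axes, zero at the start; "torque": the same for the moment, N m; "grip_width": opening from 0.0 (shut) to 1.0 (fully open).
Only numpy, scipy, OpenCV 4.12 (cv2) and the standard library are available. Lean on these libraries where they do the work, as an engineer would, in place of code of your own. Each camera call takes 0.05 s, during which the arm holds its last target. There are 200 camera calls.

## Working session

There is one attempt and no reset: what is moved stays moved. The work goes in short steps, Python scripts to look and compute and a tool call to move; the robot and the scene stay as the last step left them, time stands still between calls to the robot, and variables do not carry over. Pictures are saved under pics/ and viewed, about 12 in all and at most 16, crops included, and the job is handed in when it is done.

Besides the shell and the picture viewer there is one more tool, called after "Call:" as name(argument=value, ...) on one line, values as JSON. carry_out: Moves the arm, as the interface text tells. Its arguments: {"type":"object","properties":{"rows":{"type":"array"},"grip_force":{"type":"number"}},"required":["rows"]}

```bash
ls; mkdir -p pics; cat > h.py <<'E'
import numpy as np, cv2
from scipy.spatial.transform import Rotation as R
from plant import bot
def cap(n):
    s=bot.read_state(); c=bot.capture(n)
    if n=='wrist':
        T=np.eye(4);T[:3,:3]=R.from_rotvec(s['orientation']).as_matrix();T[:3,3]=s['ee_pos']
        c['wc']=T@c['T_tool_cam']
    else: c['wc']=np.linalg.inv(c['camera_from_world'])
    return c
def slopes(c,uv):
    d=(np.asarray(uv,float).reshape(-1,2)-[c['cx'],c['cy']])/[c['fx'],c['fy']]
    s=d.copy()
    for _ in range(20): s=d/(1+c['k1']*(s**2).sum(1,keepdims=True))
    return s
def onplane(c,uv,z):
    s=slopes(c,uv); r=np.c_[s,np.ones(len(s))]@c['wc'][:3,:3].T; o=c['wc'][:3,3]
    return o+r*((z-o[2])/r[:,2])[:,None]
def proj(c,P):
    q=np.c_[np.atleast_2d(P),np.ones(len(np.atleast_2d(P)))]@np.linalg.inv(c['wc']).T
    s=q[:,:2]/q[:,2:3]; s=s*(1+c['k1']*(s**2).sum(1,keepdims=True))
    return s*[c['fx'],c['fy']]+[c['cx'],c['cy']]
def cloud(c):
    v,u=np.mgrid[0:480,0:640]; s=slopes(c,np.c_[u.ravel(),v.ravel()]); z=c['z_map'].ravel()
    P=np.c_[s*z[:,None],z]; return (P@c['wc'][:3,:3].T+c['wc'][:3,3]).reshape(480,640,3)
def save(c,n): cv2.imwrite('pics/'+n+'.png',c['pixels'][:,:,::-1])
E
python3 - <<'E'
from h import *
print(bot.read_state())
for n in ('top','side'):
    c=cap(n); save(c,n+'0'); print(n,c['wc'],c['fx'],c['k1'])
E
```

```text
pics
{'time': 0.0, 'joint_pos': array([-1.35848689e+00,  2.07441311e-01,  1.54300210e+00,  4.05104413e-06,
        1.39347720e+00, -1.50513433e-01]), 'joint_velocities': array([ 0.00120342, -0.0011996 , -0.00088065,  0.00019505, -0.00101247,
       -0.00162637]), 'effort': array([ 9.00752930e-04, -3.83030820e+01, -2.91595298e+01, -3.19144783e-04,
        1.04305887e-02, -6.44414740e-06]), 'ee_pos': array([ 0.20389473, -0.53680926,  0.23009082]), 'orientation': array([-3.08775061e+00, -5.66379007e-01,  1.06629955e-04]), 'contact_force': array([-0.31814901, -0.17266103, -0.05341992]), 'torque': array([ 0.0145257 , -0.0047491 , -0.03122858]), 'grip_width': 1.0013841405763175}
top [[ 1.02005732e-01 -9.74317708e-01  2.00748185e-01  3.34106902e-01]
 [-9.94783691e-01 -9.98080876e-02  2.10654541e-02 -8.96925714e-02]
 [-4.88152515e-04 -2.01849818e-01 -9.79416363e-01  1.15024308e+00]
 [ 0.00000000e+00  0.00000000e+00  0.00000000e+00  1.00000000e+00]] 487.273591389068 -0.12024743929479194
side [[-0.99737981  0.0602716  -0.04001055  0.60944796]
 [ 0.07053662  0.68738458 -0.7228603   0.84228521]
 [-0.01606531 -0.72378848 -0.68983486  0.93697277]
 [ 0.          0.          0.          1.        ]] 500.4785288469244 -0.04549613658202767
```

View pics/top0.png

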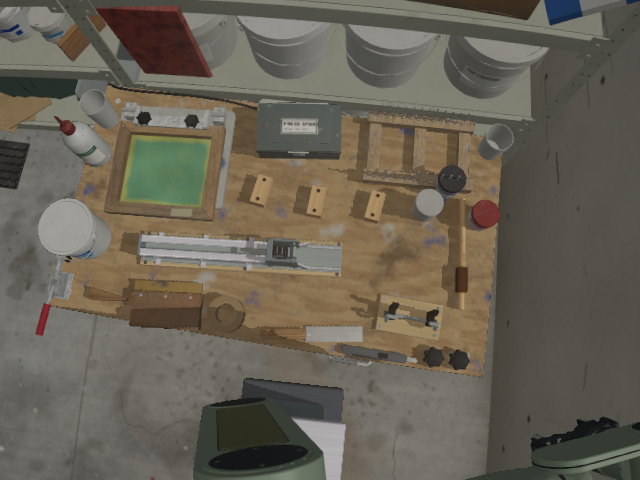

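View pics/side0.png

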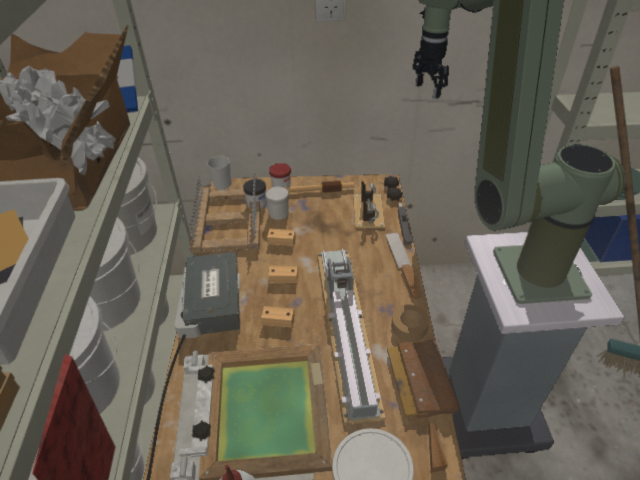

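Top view: three blocks at (261,190), (316,201), (375,206). The marker runs from (140,250) to (342,262) with its infeed on the right. The stick's sleeve is at (461,279) with the nose up-image near (462,200), and the clip is at (408,317). The side view also shows three blocks, at (281,237), (283,274) and (278,317).

```bash
python3 - <<'E'
from h import *
c=cap('top'); P=cloud(c); hsv=cv2.cvtColor(c['pixels'],cv2.COLOR_RGB2HSV)
# blocks: height 28
m=((abs(P[...,2]-.028)<.008)).astype(np.uint8)*255
for (u,v) in [(261,190),(316,201),(375,206)]:
    w=np.zeros_like(m); w[v-24:v+24,u-20:u+20]=m[v-24:v+24,u-20:u+20]
    cs=max(cv2.findContours(w,cv2.RETR_EXTERNAL,cv2.CHAIN_APPROX_NONE)[0],key=cv2.contourArea)
    q=onplane(c,cs.reshape(-1,2),.028)[:,:2]
    r=cv2.minAreaRect((q*1000).astype(np.float32)); print('block',r,'hsv',hsv[v,u+3])
    b=cv2.boxPoints(r); e=max([(b[1]-b[0]),(b[2]-b[1])],key=np.linalg.norm); print('  dir deg',np.degrees(np.arctan2(e[1],e[0])))
for nm,pts,z in [('base corners marker',[(141,234),(342,247),(340,276),(139,265)],.01),('clip base',[(381,295),(444,304),(438,340),(376,331)],.008),
  ('stick',[(462,200),(462,268),(461,291),(460,308)],.015),('jars lids',[(453,179),(430,203),(485,213)],.065)]:
    print(nm,onplane(c,pts,z).round(3)[:,:2].tolist())
sel=P[150:345,100:520]
for u,v in [(280,250),(320,258),(200,250),(282,240),(408,317),(392,314),(432,320),(461,280)]: print(u,v,P[v,u].round(3))
p=c['pixels'][170:350,330:510]; cv2.imwrite('pics/t1.png',cv2.resize(p[:,:,::-1],None,fx=3.3,fy=3.3,interpolation=cv2.INTER_CUBIC))
E
```

```text
block ((672.673828125, 95.12068939208984), (37.87190628051758, 73.18070983886719), 79.0665283203125) hsv [ 17 105 165]
  dir deg -10.933474
block ((657.46630859375, -40.565101623535156), (36.0960578918457, 73.59207153320312), 84.37504577636719) hsv [ 17 107 165]
  dir deg -5.6249576
block ((660.6451416015625, -181.4794921875), (35.92993927001953, 73.24286651611328), 79.31295776367188) hsv [ 17 106 164]
  dir deg -10.687057
base corners marker [[0.538, 0.376], [0.556, -0.113], [0.486, -0.115], [0.462, 0.368]]
clip base [[0.451, -0.215], [0.445, -0.365], [0.36, -0.356], [0.367, -0.211]]
stick [[0.701, -0.395], [0.533, -0.402], [0.478, -0.402], [0.438, -0.402]]
jars lids [[0.734, -0.358], [0.67, -0.306], [0.659, -0.437]]
280 250 [0.521 0.025 0.081]
320 258 [ 0.524 -0.064  0.011]
200 250 [0.513 0.223 0.015]
282 240 [0.543 0.023 0.087]
408 317 [ 0.405 -0.28   0.024]
392 314 [ 0.406 -0.238  0.059]
432 320 [ 0.403 -0.333  0.036]
461 280 [ 0.502 -0.398  0.027]
```

View pics/t1.png

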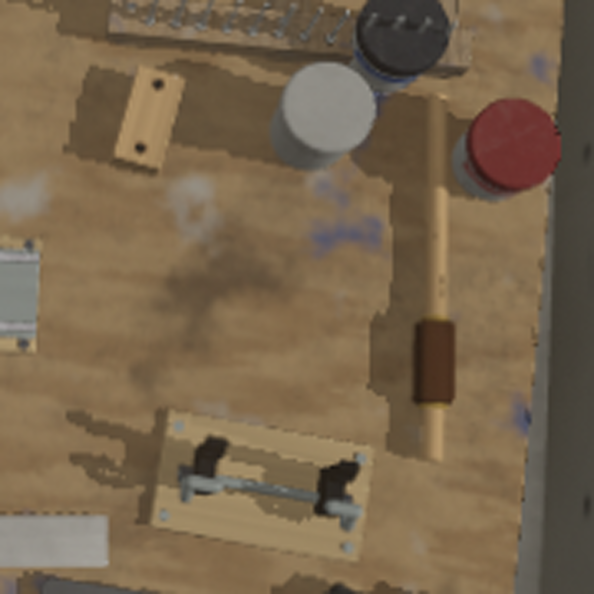

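```bash
cat >> h.py <<'E'
def plan(x,y,z,th=None):
    s=bot.read_state(); M=R.from_rotvec(s['orientation']).as_matrix(); p=s['ee_pos']
    t0=np.degrees(np.arctan2(M[1,0],M[0,0])); roll=0 if th is None else -((th-t0+180)%360-180)
    M2=M@R.from_rotvec([0,0,np.radians(roll)]).as_matrix()
    d=np.array([x,y,z])-p
    print('t',round(s['time'],2),'TCP',p.round(4),'yaw',round(t0,1),'tilt z',M[:,2].round(3),'grip',round(s['grip_width'],3),'F',s['contact_force'].round(1))
    print(' roll',round(roll,1),'then t:',(M2.T@d*1000).round(1),'mm;  before-roll t:',(M.T@d*1000).round(1))
E
python3 - <<'E'
from h import *
plan(.661,-.181,.15,-10.7)
E
```

```text
t 0.15 TCP [ 0.2039 -0.537   0.2304] yaw 20.8 tilt z [-0.     0.002 -1.   ] grip 1.001 F [ 0.4 -0.6 -0.3]
 roll 31.5 then t: [ 383.1 -434.5   80.9] mm;  before-roll t: [ 553.6 -170.4   80.9]
```

Call:
carry_out(rows=[{"roll":6.3,"fingers":1},{"roll":6.3},{"roll":6.3},{"roll":6.3},{"roll":6.3},{"tx":0.0255,"ty":-0.029,"tz":0.005},{"tx":0.0255,"ty":-0.029,"tz":0.005},{"tx":0.0255,"ty":-0.029,"tz":0.005},{"tx":0.0255,"ty":-0.029,"tz":0.005},{"tx":0.0255,"ty":-0.029,"tz":0.005},{"tx":0.0255,"ty":-0.029,"tz":0.005},{"tx":0.0255,"ty":-0.029,"tz":0.005},{"tx":0.0255,"ty":-0.029,"tz":0.005},{"tx":0.0255,"ty":-0.029,"tz":0.005},{"tx":0.0255,"ty":-0.029,"tz":0.005},{"tx":0.0255,"ty":-0.029,"tz":0.005},{"tx":0.0255,"ty":-0.029,"tz":0.005},{"tx":0.0255,"ty":-0.029,"tz":0.005},{"tx":0.0255,"ty":-0.029,"tz":0.005},{"tx":0.0255,"ty":-0.029,"tz":0.005}])

```text
invalid input
```

```bash
python3 - <<'E'
from h import *
plan(.661,-.181,.15,-10.7)
c=cap('wrist'); save(c,'w1')
E
```

```text
t 0.15 TCP [ 0.2039 -0.537   0.2304] yaw 20.8 tilt z [-0.     0.002 -1.   ] grip 1.001 F [ 0.4 -0.6 -0.3]
 roll 31.5 then t: [ 383.1 -434.5   80.9] mm;  before-roll t: [ 553.6 -170.4   80.9]
```

View pics/w1.png

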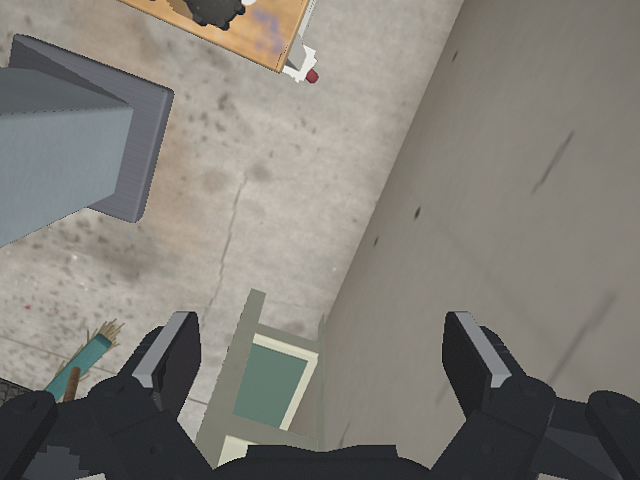

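The arm didn't move, because the call was refused as invalid. The wrist picture shows only the floor and the open fingers. I'll try rows with every field filled in.

Call:
carry_out(rows=[{"fingers":1,"tx":0,"ty":0,"tz":0,"roll":6.3},{"fingers":1,"tx":0,"ty":0,"tz":0,"roll":6.3},{"fingers":1,"tx":0,"ty":0,"tz":0,"roll":6.3},{"fingers":1,"tx":0,"ty":0,"tz":0,"roll":6.3},{"fingers":1,"tx":0,"ty":0,"tz":0,"roll":6.3},{"fingers":1,"tx":0.0255,"ty":-0.029,"tz":0.005,"roll":0},{"fingers":1,"tx":0.0255,"ty":-0.029,"tz":0.005,"roll":0},{"fingers":1,"tx":0.0255,"ty":-0.029,"tz":0.005,"roll":0},{"fingers":1,"tx":0.0255,"ty":-0.029,"tz":0.005,"roll":0},{"fingers":1,"tx":0.0255,"ty":-0.029,"tz":0.005,"roll":0},{"fingers":1,"tx":0.0255,"ty":-0.029,"tz":0.005,"roll":0},{"fingers":1,"tx":0.0255,"ty":-0.029,"tz":0.005,"roll":0},{"fingers":1,"tx":0.0255,"ty":-0.029,"tz":0.005,"roll":0},{"fingers":1,"tx":0.0255,"ty":-0.029,"tz":0.005,"roll":0},{"fingers":1,"tx":0.0255,"ty":-0.029,"tz":0.005,"roll":0},{"fingers":1,"tx":0.0255,"ty":-0.029,"tz":0.005,"roll":0},{"fingers":1,"tx":0.0255,"ty":-0.029,"tz":0.005,"roll":0},{"fingers":1,"tx":0.0255,"ty":-0.029,"tz":0.005,"roll":0},{"fingers":1,"tx":0.0255,"ty":-0.029,"tz":0.005,"roll":0},{"fingers":1,"tx":0.0255,"ty":-0.029,"tz":0.005,"roll":0}], grip_force=50)

```text
time: 1.87
ee_pos: [0.685, -0.1865, 0.1471]
orientation: [3.12, -0.364, -0.009]
contact_force: [-0.5, -0.9, -0.4]
grip_width: 1.001
```

```bash
python3 - <<'E'
from h import *
plan(.661,-.181,.15,-10.7)
c=cap('wrist'); save(c,'w2')
E
```

```text
t 1.87 TCP [ 0.685  -0.1865  0.1471] yaw -13.3 tilt z [-0.006  0.    -1.   ] grip 1.001 F [-0.5 -0.9 -0.4]
 roll -2.6 then t: [-24.6  -1.   -2.8] mm;  before-roll t: [-24.6   0.1  -2.8]
```

```bash
cat >> h.py <<'E'
def blocks(c,z=.028):
    P=cloud(c); hsv=cv2.cvtColor(c['pixels'],cv2.COLOR_RGB2HSV)
    m=(abs(P[...,2]-z)<.007).astype(np.uint8)*255
    m=cv2.morphologyEx(m,cv2.MORPH_OPEN,np.ones((3,3),np.uint8))
    out=[]
    for cs in cv2.findContours(m,cv2.RETR_EXTERNAL,cv2.CHAIN_APPROX_NONE)[0]:
        if len(cs)<30: continue
        q=onplane(c,cs.reshape(-1,2),z)[:,:2]*1000
        r=cv2.minAreaRect(q.astype(np.float32)); a,b=sorted(r[1])
        if 29<a<45 and 62<b<82:
            bx=cv2.boxPoints(r); e=max([(bx[1]-bx[0]),(bx[2]-bx[1])],key=np.linalg.norm)
            th=np.degrees(np.arctan2(e[1],e[0])); th=(th+90)%180-90
            out.append((np.round(r[0],1),np.round(r[1],1),round(th,1)))
    return out
E
python3 - <<'E'
from h import *
print(blocks(cap('wrist'))); print(blocks(cap('top')))
plan(.661,-.181,.15,-10.7)
E
```

```text
[(array([661. , -41.6]), array([39.1, 73.5]), np.float32(-5.4)), (array([ 663.3, -180.7]), array([35.8, 73.4]), np.float32(-10.6))]
[(array([672.7,  95.5]), array([37.1, 73.2]), np.float32(-10.9)), (array([768.9, 432.3]), array([30.9, 63.5]), np.float32(-24.2)), (array([ 891.7, -376. ]), array([31.7, 79.3]), np.float32(-88.8))]
t 2.02 TCP [ 0.6848 -0.185   0.1455] yaw -13.1 tilt z [-0.008  0.001 -1.   ] grip 1.005 F [ 0.1 -1.1 -0.9]
 roll -2.4 then t: [-24.2   0.5  -4.3] mm;  before-roll t: [-24.1   1.5  -4.3]
```

Call:
carry_out(rows=[{"fingers":0.6,"tx":-0.0115,"ty":0,"tz":0,"roll":-2.4},{"fingers":0.6,"tx":-0.0115,"ty":0,"tz":0.02,"roll":0},{"fingers":0.6,"tx":0,"ty":0,"tz":0.03,"roll":0},{"fingers":0.6,"tx":0,"ty":0,"tz":0.03,"roll":0},{"fingers":0.6,"tx":0,"ty":0,"tz":0.02,"roll":0},{"fingers":0.6,"tx":0,"ty":0,"tz":0,"roll":0},{"fingers":0.6,"tx":0,"ty":0,"tz":0,"roll":0}])

```text
time: 2.6
ee_pos: [0.6583, -0.1864, 0.046]
orientation: [3.123, -0.294, -0.007]
contact_force: [0.3, 0.3, 0.8]
grip_width: 0.797
```

```bash
python3 - <<'E'
from h import *
plan(.662,-.181,.006,-10.6)
E
```

```text
t 2.6 TCP [ 0.6583 -0.1864  0.046 ] yaw -10.8 tilt z [-0.005 -0.004 -1.   ] grip 0.797 F [0.3 0.3 0.8]
 roll -0.2 then t: [ 2.8 -6.2 39.9] mm;  before-roll t: [ 2.8 -6.2 39.9]
```

Call:
carry_out(rows=[{"fingers":0.6,"tx":0.003,"ty":-0.006,"tz":0.012,"roll":0},{"fingers":0.6,"tx":0,"ty":0,"tz":0.014,"roll":0},{"fingers":0.6,"tx":0,"ty":0,"tz":0.013,"roll":0},{"fingers":0.6,"tx":0,"ty":0,"tz":0,"roll":0},{"fingers":-1,"tx":0,"ty":0,"tz":0,"roll":0},{"fingers":-1,"tx":0,"ty":0,"tz":0,"roll":0},{"fingers":-1,"tx":0,"ty":0,"tz":0,"roll":0},{"fingers":-1,"tx":0,"ty":0,"tz":0,"roll":0},{"fingers":-1,"tx":0,"ty":0,"tz":0,"roll":0},{"fingers":-1,"tx":0,"ty":0,"tz":0,"roll":0}])

```text
time: 3.43
ee_pos: [0.6671, -0.1843, 0.0114]
orientation: [3.119, -0.296, 0.011]
contact_force: [1.2, 0.4, -0.5]
grip_width: 0.409
```

```bash
python3 - <<'E'
from h import *
plan(.662,-.181,.006,-10.6)
plan(.5187,-.06,.08,92.5)
E
```

```text
t 3.43 TCP [ 0.6671 -0.1843  0.0114] yaw -10.9 tilt z [ 0.006 -0.009 -1.   ] grip 0.409 F [ 1.2  0.4 -0.5]
 roll -0.3 then t: [-5.6 -2.4  5.3] mm;  before-roll t: [-5.6 -2.4  5.3]
t 3.43 TCP [ 0.6671 -0.1843  0.0114] yaw -10.9 tilt z [ 0.006 -0.009 -1.   ] grip 0.409 F [ 1.2  0.4 -0.5]
 roll -103.4 then t: [ 130.  -142.4  -70.6] mm;  before-roll t: [-168.6  -93.6  -70.6]
```

Call:
carry_out(rows=[{"fingers":-1,"tx":0,"ty":0,"tz":-0.03,"roll":0},{"fingers":-1,"tx":0,"ty":0,"tz":-0.04,"roll":0},{"fingers":-1,"tx":-0.01,"ty":-0.01,"tz":-0.02,"roll":0},{"fingers":-1,"tx":-0.035,"ty":-0.02,"tz":0,"roll":0},{"fingers":-1,"tx":-0.035,"ty":-0.02,"tz":0,"roll":0},{"fingers":-1,"tx":-0.035,"ty":-0.02,"tz":0,"roll":0},{"fingers":-1,"tx":-0.035,"ty":-0.02,"tz":0,"roll":0},{"fingers":-1,"tx":0,"ty":0,"tz":0,"roll":-7},{"fingers":-1,"tx":0,"ty":0,"tz":0,"roll":-7},{"fingers":-1,"tx":0,"ty":0,"tz":0,"roll":-7},{"fingers":-1,"tx":0,"ty":0,"tz":0,"roll":-7},{"fingers":-1,"tx":0,"ty":0,"tz":0,"roll":-7},{"fingers":-1,"tx":0,"ty":0,"tz":0,"roll":-7},{"fingers":-1,"tx":0,"ty":0,"tz":0,"roll":-7},{"fingers":-1,"tx":0,"ty":0,"tz":0,"roll":-7},{"fingers":-1,"tx":0,"ty":0,"tz":0,"roll":-7},{"fingers":-1,"tx":0,"ty":0,"tz":0,"roll":-7},{"fingers":-1,"tx":0,"ty":0,"tz":0,"roll":-7},{"fingers":-1,"tx":0,"ty":0,"tz":0,"roll":-7},{"fingers":-1,"tx":0,"ty":0,"tz":0,"roll":-7}])

```text
time: 5.1
ee_pos: [0.5245, -0.0599, 0.1037]
orientation: [2.363, 2.053, -0.001]
contact_force: [-0.5, 0.1, -1.4]
grip_width: 0.412
```

```bash
python3 - <<'E'
from h import *
plan(.5187,-.06,.08,92.5)
c=cap('wrist'); save(c,'w3'); print(c['wc'].round(4).tolist())
E
```

```text
t 5.1 TCP [ 0.5245 -0.0599  0.1037] yaw 82.0 tilt z [ 0.006 -0.009 -1.   ] grip 0.412 F [-0.5  0.1 -1.4]
 roll -10.5 then t: [ 0.4 -5.9 23.7] mm;  before-roll t: [-0.7 -5.9 23.7]
[[0.9903, -0.1339, -0.0365, 0.5351], [-0.1386, -0.9392, -0.314, 0.0202], [0.0077, 0.316, -0.9487, 0.2457], [0.0, 0.0, 0.0, 1.0]]
```

View pics/w3.png

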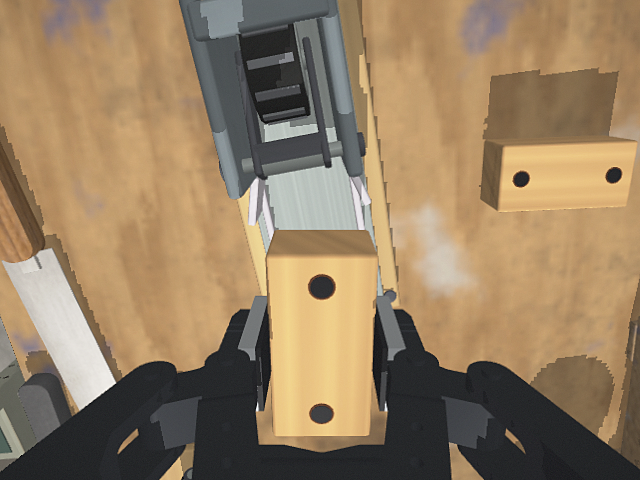

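```bash
python3 - <<'E'
from h import *
for n in ('wrist','top'):
    P=cloud(cap(n)).reshape(-1,3)
    P=P[(P[:,0]>.45)&(P[:,0]<.58)&(P[:,1]<.42)&(P[:,1]>-.15)]
    print(n)
    for y in np.arange(-.13,.4,.02):
        q=P[abs(P[:,1]-y)<.01]
        if len(q)<10: continue
        b=q[abs(q[:,2]-.0165)<.004]; a=q[(q[:,2]>.03)]; base=q[q[:,2]>.005]
        f=lambda v: (round(v[:,0].min(),4),round(v[:,0].max(),4),round((v[:,0].min()+v[:,0].max())/2,4)) if len(v)>5 else None
        print(round(y,2),'bed',f(b),'hi',f(a),'base',f(base))
    print('y range', P[P[:,2]>.006][:,1].min(),P[P[:,2]>.006][:,1].max())
E
```

```text
wrist
-0.13 bed None hi None base None
-0.11 bed (np.float64(0.5544), np.float64(0.5665), np.float64(0.5604)) hi (np.float64(0.5268), np.float64(0.5369), np.float64(0.5319)) base (np.float64(0.5268), np.float64(0.5683), np.float64(0.5476))
-0.09 bed (np.float64(0.4839), np.float64(0.5664), np.float64(0.5251)) hi (np.float64(0.5023), np.float64(0.5399), np.float64(0.5211)) base (np.float64(0.4834), np.float64(0.5679), np.float64(0.5257))
-0.07 bed (np.float64(0.4837), np.float64(0.5655), np.float64(0.5246)) hi (np.float64(0.4715), np.float64(0.5761), np.float64(0.5238)) base (np.float64(0.4715), np.float64(0.5761), np.float64(0.5238))
-0.05 bed (np.float64(0.4829), np.float64(0.5649), np.float64(0.5239)) hi (np.float64(0.4654), np.float64(0.58), np.float64(0.5227)) base (np.float64(0.4654), np.float64(0.58), np.float64(0.5227))
-0.03 bed (np.float64(0.4825), np.float64(0.5638), np.float64(0.5232)) hi (np.float64(0.4646), np.float64(0.5535), np.float64(0.509)) base (np.float64(0.4646), np.float64(0.5653), np.float64(0.5149))
-0.01 bed (np.float64(0.5018), np.float64(0.5635), np.float64
[... 5004 characters left out ...]
t64(0.4827), np.float64(0.5298), np.float64(0.5063)) base (np.float64(0.4647), np.float64(0.58), np.float64(0.5223))
0.35 bed (np.float64(0.4654), np.float64(0.546), np.float64(0.5057)) hi (np.float64(0.4827), np.float64(0.5796), np.float64(0.5312)) base (np.float64(0.4652), np.float64(0.58), np.float64(0.5226))
0.37 bed (np.float64(0.4642), np.float64(0.5434), np.float64(0.5038)) hi (np.float64(0.4824), np.float64(0.5798), np.float64(0.5311)) base (np.float64(0.4642), np.float64(0.5798), np.float64(0.522))
0.39 bed None hi (np.float64(0.5788), np.float64(0.58), np.float64(0.5794)) base (np.float64(0.4992), np.float64(0.58), np.float64(0.5396))
y range -0.12241138946362287 0.4189999323611038
```

```bash
python3 - <<'E'
from h import *
plan(.5236,-.056,.029,92.4)
E
```

```text
t 5.25 TCP [ 0.5245 -0.0599  0.1037] yaw 81.4 tilt z [ 0.006 -0.009 -1.   ] grip 0.408 F [-1.7  0.9  0. ]
 roll -11.0 then t: [ 4.6 -1.2 74.7] mm;  before-roll t: [ 4.3 -2.1 74.7]
```

Call:
carry_out(rows=[{"fingers":-1,"tx":0.004,"ty":-0.001,"tz":0,"roll":-5.5},{"fingers":-1,"tx":0,"ty":0,"tz":0.015,"roll":-5.5},{"fingers":-1,"tx":0,"ty":0,"tz":0.02,"roll":0},{"fingers":-1,"tx":0,"ty":0,"tz":0.02,"roll":0},{"fingers":-1,"tx":0,"ty":0,"tz":0.005,"roll":0},{"fingers":-1,"tx":0,"ty":0,"tz":0,"roll":0},{"fingers":-1,"tx":0,"ty":0,"tz":0,"roll":0}])

```text
time: 5.83
ee_pos: [0.5275, -0.0574, 0.0454]
orientation: [2.174, 2.244, 0.002]
contact_force: [-0.1, 0.9, -0.7]
grip_width: 0.413
```

```bash
python3 - <<'E'
from h import *
plan(.5236,-.056,.0285,92.4)
E
```

```text
t 5.83 TCP [ 0.5275 -0.0574  0.0454] yaw 91.8 tilt z [ 0.013 -0.011 -1.   ] grip 0.413 F [-0.1  0.9 -0.7]
 roll -0.6 then t: [ 1.7 -4.1 16.8] mm;  before-roll t: [ 1.7 -4.1 16.8]
```

Call:
carry_out(rows=[{"fingers":-1,"tx":0.002,"ty":-0.004,"tz":0.005,"roll":-0.6},{"fingers":-1,"tx":0,"ty":0,"tz":0.008,"roll":0},{"fingers":-1,"tx":0,"ty":0,"tz":0.003,"roll":0},{"fingers":-1,"tx":0,"ty":0,"tz":0,"roll":0},{"fingers":-1,"tx":0,"ty":0,"tz":0,"roll":0}])

```text
time: 6.25
ee_pos: [0.5254, -0.0557, 0.0307]
orientation: [2.16, 2.251, 0.006]
contact_force: [0.7, 0.0, -1.9]
grip_width: 0.41
```

```bash
python3 - <<'E'
from h import *
plan(.5236,-.056,.0285,92.4)
E
```

```text
t 6.25 TCP [ 0.5254 -0.0557  0.0307] yaw 92.3 tilt z [ 0.019 -0.012 -1.   ] grip 0.41 F [ 0.7  0.  -1.9]
 roll -0.1 then t: [-0.2 -1.9  2.2] mm;  before-roll t: [-0.2 -1.9  2.2]
```

Call:
carry_out(rows=[{"fingers":-1,"tx":0,"ty":-0.002,"tz":0.002,"roll":0},{"fingers":-1,"tx":0,"ty":0,"tz":0,"roll":0},{"fingers":0.3,"tx":0,"ty":0,"tz":0,"roll":0},{"fingers":0.3,"tx":0,"ty":0,"tz":0,"roll":0},{"fingers":0.3,"tx":0,"ty":0,"tz":0,"roll":0},{"fingers":0.3,"tx":0,"ty":0,"tz":-0.03,"roll":0},{"fingers":0.3,"tx":0,"ty":0,"tz":-0.04,"roll":0},{"fingers":0.3,"tx":0,"ty":0,"tz":-0.04,"roll":0}])

```text
time: 6.92
ee_pos: [0.5138, -0.0527, 0.1322]
orientation: [2.175, 2.264, -0.01]
contact_force: [0.3, 0.1, 0.2]
grip_width: 0.649
```

```bash
python3 - <<'E'
from h import *
plan(.5035,-.40,.15,2)
E
```

```text
t 6.92 TCP [ 0.5138 -0.0527  0.1322] yaw 92.3 tilt z [-0.003 -0.006 -1.   ] grip 0.649 F [0.3 0.1 0.2]
 roll 90.3 then t: [-22.4 346.8 -15.6] mm;  before-roll t: [-346.7  -24.2  -15.6]
```

Call:
carry_out(rows=[{"fingers":0.3,"tx":-0.03,"ty":-0.003,"tz":-0.004,"roll":0},{"fingers":0.3,"tx":-0.038,"ty":-0.003,"tz":-0.002,"roll":0},{"fingers":0.3,"tx":-0.038,"ty":-0.003,"tz":-0.002,"roll":0},{"fingers":0.3,"tx":-0.038,"ty":-0.003,"tz":-0.002,"roll":0},{"fingers":0.3,"tx":-0.038,"ty":-0.003,"tz":-0.002,"roll":0},{"fingers":0.3,"tx":-0.038,"ty":-0.003,"tz":0,"roll":0},{"fingers":0.3,"tx":-0.038,"ty":-0.003,"tz":0,"roll":0},{"fingers":0.3,"tx":-0.038,"ty":-0.003,"tz":0,"roll":0},{"fingers":0.3,"tx":-0.03,"ty":-0.002,"tz":0,"roll":0},{"fingers":0.3,"tx":0,"ty":0,"tz":0,"roll":7},{"fingers":0.3,"tx":0,"ty":0,"tz":0,"roll":7},{"fingers":0.3,"tx":0,"ty":0,"tz":0,"roll":7},{"fingers":0.3,"tx":0,"ty":0,"tz":0,"roll":7},{"fingers":0.3,"tx":0,"ty":0,"tz":0,"roll":7},{"fingers":0.3,"tx":0,"ty":0,"tz":0,"roll":7},{"fingers":0.3,"tx":0,"ty":0,"tz":0,"roll":7},{"fingers":0.3,"tx":0,"ty":0,"tz":0,"roll":7},{"fingers":0.3,"tx":0,"ty":0,"tz":0,"roll":7},{"fingers":0.3,"tx":0,"ty":0,"tz":0,"roll":7},{"fingers":0.3,"tx":0,"ty":0,"tz":0,"roll":7}])

```text
time: 8.58
ee_pos: [0.5093, -0.4026, 0.1662]
orientation: [3.092, 0.383, 0.04]
contact_force: [-0.2, 0.4, 0.3]
grip_width: 0.647
```

```bash
cat >> h.py <<'E'
def sleeve(c,z=.026,win=None):
    P=cloud(c); hsv=cv2.cvtColor(c['pixels'],cv2.COLOR_RGB2HSV).astype(int)
    m=((hsv[...,0]<14)&(hsv[...,1]>115)&(hsv[...,2]<120)&(abs(P[...,2]-z)<.008)).astype(np.uint8)*255
    m=cv2.morphologyEx(m,cv2.MORPH_OPEN,np.ones((3,3),np.uint8)); out=[]
    for cs in cv2.findContours(m,cv2.RETR_EXTERNAL,cv2.CHAIN_APPROX_NONE)[0]:
        if len(cs)<20: continue
        q=onplane(c,cs.reshape(-1,2),z)[:,:2]*1000
        r=cv2.minAreaRect(q.astype(np.float32)); bx=cv2.boxPoints(r); e=max([(bx[1]-bx[0]),(bx[2]-bx[1])],key=np.linalg.norm)
        out.append((np.round(r[0],1),np.round(r[1],1),round((np.degrees(np.arctan2(e[1],e[0]))+90)%180-90,1)))
    return out
E
python3 - <<'E'
from h import *
plan(.5035,-.40,.15,2)
c=cap('wrist'); save(c,'w4'); print(sleeve(c)); print(sleeve(cap('top')))
E
```

```text
t 8.58 TCP [ 0.5093 -0.4026  0.1662] yaw 14.1 tilt z [ 0.028 -0.023 -0.999] grip 0.647 F [-0.2  0.4  0.3]
 roll 12.1 then t: [-6.2 -3.2 16. ] mm;  before-roll t: [-5.4 -4.4 16. ]
[(array([ 506.4, -400.1]), array([58.6, 25.1]), np.float32(1.8))]
[]
```

View pics/w4.png

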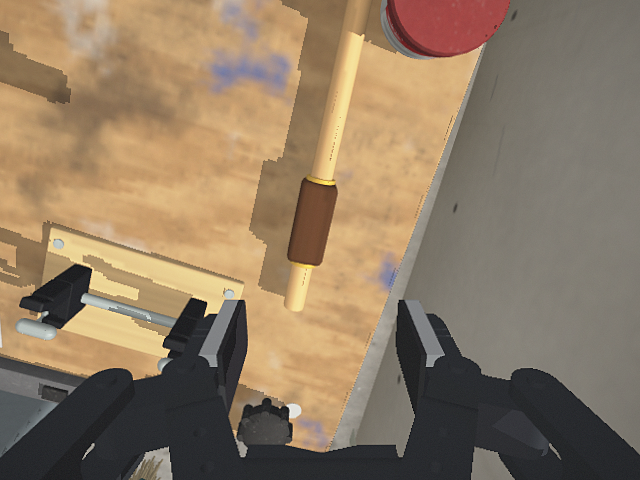

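Call:
carry_out(rows=[{"fingers":0.3,"tx":-0.003,"ty":-0.003,"tz":0,"roll":6},{"fingers":0.3,"tx":0,"ty":0,"tz":0.02,"roll":6},{"fingers":0.3,"tx":0,"ty":0,"tz":0.035,"roll":0},{"fingers":0.3,"tx":0,"ty":0,"tz":0.035,"roll":0},{"fingers":0.3,"tx":0,"ty":0,"tz":0.01,"roll":0},{"fingers":0.3,"tx":0,"ty":0,"tz":0,"roll":0},{"fingers":0.3,"tx":0,"ty":0,"tz":0,"roll":0}])

```text
time: 9.27
ee_pos: [0.5115, -0.4057, 0.0679]
orientation: [3.11, 0.086, 0.053]
contact_force: [-0.0, 0.5, -0.3]
grip_width: 0.648
```

```bash
python3 - <<'E'
from h import *
plan(.5065,-.40,.004,1.8)
E
```

```text
t 9.27 TCP [ 0.5115 -0.4057  0.0679] yaw 3.2 tilt z [ 0.035 -0.029 -0.999] grip 0.648 F [-0.   0.5 -0.3]
 roll 1.4 then t: [-7.  -7.7 63.5] mm;  before-roll t: [-6.8 -7.9 63.5]
```

Call:
carry_out(rows=[{"fingers":0.3,"tx":-0.005,"ty":-0.005,"tz":0.015,"roll":1.4},{"fingers":0.3,"tx":0,"ty":0,"tz":0.018,"roll":0},{"fingers":0.3,"tx":0,"ty":0,"tz":0.01,"roll":0},{"fingers":0.3,"tx":0,"ty":0,"tz":0,"roll":0},{"fingers":0.3,"tx":0,"ty":0,"tz":0,"roll":0}])

```text
time: 9.68
ee_pos: [0.513, -0.4075, 0.0337]
orientation: [3.099, 0.054, 0.07]
contact_force: [-0.1, -0.5, 0.7]
grip_width: 0.648
```

```bash
python3 - <<'E'
from h import *
plan(.5065,-.40,.004,1.8)
E
```

```text
t 9.68 TCP [ 0.513  -0.4075  0.0337] yaw 2.1 tilt z [ 0.046 -0.04  -0.998] grip 0.648 F [-0.1 -0.5  0.7]
 roll 0.3 then t: [-7.6 -8.9 29. ] mm;  before-roll t: [-7.5 -8.9 29. ]
```

Call:
carry_out(rows=[{"fingers":0.3,"tx":0,"ty":0,"tz":0,"roll":0},{"fingers":0.3,"tx":0,"ty":0,"tz":0,"roll":0},{"fingers":0.3,"tx":0,"ty":0,"tz":0,"roll":0},{"fingers":0.3,"tx":0,"ty":0,"tz":0,"roll":0},{"fingers":0.3,"tx":0,"ty":0,"tz":0,"roll":0},{"fingers":0.3,"tx":0,"ty":0,"tz":0,"roll":0}])

```text
time: 10.18
ee_pos: [0.5163, -0.4108, 0.0406]
orientation: [3.091, 0.056, 0.081]
contact_force: [-0.5, 0.6, -1.4]
grip_width: 0.651
```

```bash
python3 - <<'E'
from h import *
plan(.5065,-.40,.004,1.8)
E
```

```text
t 10.18 TCP [ 0.5163 -0.4108  0.0406] yaw 2.1 tilt z [ 0.053 -0.048 -0.997] grip 0.651 F [-0.5  0.6 -1.4]
 roll 0.3 then t: [-11.3 -12.9  35.5] mm;  before-roll t: [-11.3 -13.   35.5]
```

Call:
carry_out(rows=[{"fingers":0.3,"tx":0,"ty":0,"tz":-0.03,"roll":0},{"fingers":0.3,"tx":0,"ty":0,"tz":-0.03,"roll":0}])

```text
time: 10.35
ee_pos: [0.5088, -0.4036, 0.0932]
orientation: [3.104, 0.056, 0.063]
contact_force: [-0.0, -1.0, 1.1]
grip_width: 0.649
```

```bash
python3 - <<'E'
from h import *
plan(.5065,-.40,.004,1.8)
E
```

```text
t 10.35 TCP [ 0.5088 -0.4036  0.0932] yaw 2.1 tilt z [ 0.041 -0.036 -0.998] grip 0.649 F [-0.  -1.   1.1]
 roll 0.3 then t: [-5.8 -7.  88.8] mm;  before-roll t: [-5.7 -7.1 88.8]
```

Call:
carry_out(rows=[{"fingers":0.3,"tx":0,"ty":0,"tz":-0.04,"roll":0},{"fingers":0.3,"tx":0,"ty":0,"tz":-0.04,"roll":0}])

```text
time: 10.52
ee_pos: [0.5024, -0.3977, 0.1702]
orientation: [3.113, 0.056, 0.051]
contact_force: [1.1, -0.5, -0.1]
grip_width: 0.651
```

```bash
python3 - <<'E'
from h import *
plan(.5065,-.40,.004,1.8)
E
```

```text
t 10.52 TCP [ 0.5024 -0.3977  0.1702] yaw 2.1 tilt z [ 0.033 -0.027 -0.999] grip 0.651 F [ 1.1 -0.5 -0.1]
 roll 0.3 then t: [ -1.4  -2.3 166.3] mm;  before-roll t: [ -1.3  -2.4 166.3]
```

Call:
carry_out(rows=[{"fingers":0.3,"tx":-0.003,"ty":-0.003,"tz":0.04,"roll":0},{"fingers":0.3,"tx":-0.003,"ty":-0.003,"tz":0.04,"roll":0}])

```text
time: 10.68
ee_pos: [0.5113, -0.4066, 0.1136]
orientation: [3.079, 0.056, 0.097]
contact_force: [-0.6, 1.0, -2.5]
grip_width: 0.652
```

```bash
python3 - <<'E'
from h import *
plan(.5065,-.40,.004,1.8)
E
```

```text
t 10.68 TCP [ 0.5113 -0.4066  0.1136] yaw 2.2 tilt z [ 0.064 -0.059 -0.996] grip 0.652 F [-0.6  1.  -2.5]
 roll 0.4 then t: [-11.4 -13.4 108.5] mm;  before-roll t: [-11.3 -13.5 108.5]
```

Call:
carry_out(rows=[{"fingers":0.3,"tx":0,"ty":0,"tz":0,"roll":0},{"fingers":0.3,"tx":0,"ty":0,"tz":0,"roll":0}])

```text
time: 10.85
ee_pos: [0.5084, -0.4037, 0.1086]
orientation: [3.086, 0.056, 0.087]
contact_force: [0.0, -1.2, 1.2]
grip_width: 0.651
```

```bash
python3 - <<'E'
from h import *
plan(.5065,-.40,.004,1.8)
E
```

```text
t 10.85 TCP [ 0.5084 -0.4037  0.1086] yaw 2.2 tilt z [ 0.057 -0.053 -0.997] grip 0.651 F [ 0.  -1.2  1.2]
 roll 0.4 then t: [ -7.7  -9.4 104. ] mm;  before-roll t: [ -7.6  -9.5 104. ]
```

Call:
carry_out(rows=[{"fingers":0.3,"tx":0,"ty":0,"tz":-0.04,"roll":0},{"fingers":0.3,"tx":0,"ty":0,"tz":-0.04,"roll":0},{"fingers":0.3,"tx":0,"ty":0,"tz":0,"roll":0},{"fingers":0.3,"tx":0,"ty":0,"tz":0,"roll":0}])

```text
time: 11.18
ee_pos: [0.502, -0.3977, 0.1899]
orientation: [3.094, 0.056, 0.077]
contact_force: [-0.8, 0.2, -1.3]
grip_width: 0.646
```

```bash
python3 - <<'E'
from h import *
plan(.5065,-.40,.004,1.8)
E
```

```text
t 11.18 TCP [ 0.502  -0.3977  0.1899] yaw 2.2 tilt z [ 0.05  -0.045 -0.998] grip 0.646 F [-0.8  0.2 -1.3]
 roll 0.4 then t: [ -4.7  -6.3 185.8] mm;  before-roll t: [ -4.7  -6.3 185.8]
```

Call:
carry_out(rows=[{"fingers":0.3,"tx":-0.03,"ty":-0.024,"tz":0,"roll":0},{"fingers":0.3,"tx":-0.03,"ty":-0.024,"tz":0,"roll":0},{"fingers":0.3,"tx":0,"ty":0,"tz":0,"roll":0},{"fingers":0.3,"tx":0,"ty":0,"tz":0,"roll":0}])

```text
time: 11.52
ee_pos: [0.4381, -0.3501, 0.1835]
orientation: [3.096, 0.057, 0.075]
contact_force: [-0.6, -0.5, 1.5]
grip_width: 0.65
```

```bash
python3 - <<'E'
from h import *
plan(.5065,-.40,.004,1.8)
E
```

```text
t 11.52 TCP [ 0.4381 -0.3501  0.1835] yaw 2.2 tilt z [ 0.049 -0.044 -0.998] grip 0.65 F [-0.6 -0.5  1.5]
 roll 0.4 then t: [ 58.1  43.7 184.7] mm;  before-roll t: [ 57.9  44.1 184.7]
```

Call:
carry_out(rows=[{"fingers":0.3,"tx":0.03,"ty":0.024,"tz":0,"roll":0},{"fingers":0.3,"tx":0.03,"ty":0.024,"tz":0,"roll":0},{"fingers":0.3,"tx":0,"ty":0,"tz":0,"roll":0},{"fingers":0.3,"tx":0,"ty":0,"tz":0,"roll":0}])

```text
time: 11.85
ee_pos: [0.4953, -0.3901, 0.179]
orientation: [3.112, 0.057, 0.052]
contact_force: [0.3, 0.6, -0.2]
grip_width: 0.648
```

```bash
python3 - <<'E'
from h import *
plan(.5065,-.40,.004,1.8)
E
```

```text
t 11.85 TCP [ 0.4953 -0.3901  0.179 ] yaw 2.1 tilt z [ 0.034 -0.028 -0.999] grip 0.648 F [ 0.3  0.6 -0.2]
 roll 0.3 then t: [  5.1   5.1 175.5] mm;  before-roll t: [  5.1   5.2 175.5]
```

Call:
carry_out(rows=[{"fingers":0.3,"tx":-0.03,"ty":-0.024,"tz":0,"roll":0},{"fingers":0.3,"tx":-0.03,"ty":-0.024,"tz":0,"roll":0},{"fingers":0.3,"tx":0,"ty":0,"tz":0,"roll":0},{"fingers":0.3,"tx":0.03,"ty":0.024,"tz":0,"roll":0},{"fingers":0.3,"tx":0.03,"ty":0.024,"tz":0,"roll":0},{"fingers":0.3,"tx":0,"ty":0,"tz":0,"roll":0},{"fingers":0.3,"tx":-0.03,"ty":-0.024,"tz":0,"roll":0},{"fingers":0.3,"tx":-0.03,"ty":-0.024,"tz":0,"roll":0},{"fingers":0.3,"tx":0,"ty":0,"tz":0,"roll":0},{"fingers":0.3,"tx":0.03,"ty":0.024,"tz":0,"roll":0},{"fingers":0.3,"tx":0.03,"ty":0.024,"tz":0,"roll":0},{"fingers":0.3,"tx":0,"ty":0,"tz":0,"roll":0}])

```text
time: 12.85
ee_pos: [0.481, -0.3755, 0.1578]
orientation: [-3.138, -0.056, -0.006]
contact_force: [0.1, 0.3, -0.2]
grip_width: 0.654
```

```bash
python3 - <<'E'
from h import *
plan(.5065,-.40,.004,1.8)
E
```

```text
t 12.85 TCP [ 0.481  -0.3755  0.1578] yaw 2.1 tilt z [ 0.004  0.003 -1.   ] grip 0.654 F [ 0.1  0.3 -0.2]
 roll 0.3 then t: [ 24.1  25.8 153.8] mm;  before-roll t: [ 24.   25.9 153.8]
```

Call:
carry_out(rows=[{"fingers":0.3,"tx":0.006,"ty":0.006,"tz":0.02,"roll":0},{"fingers":0.3,"tx":0.005,"ty":0.005,"tz":0.03,"roll":0},{"fingers":0.3,"tx":0.002,"ty":0.002,"tz":0.03,"roll":0},{"fingers":0.3,"tx":0.002,"ty":0.002,"tz":0.03,"roll":0},{"fingers":0.3,"tx":0,"ty":0,"tz":0.015,"roll":0}])

```text
time: 13.27
ee_pos: [0.5049, -0.3973, 0.0394]
orientation: [3.129, 0.058, 0.029]
contact_force: [-0.9, 1.6, -1.0]
grip_width: 0.647
```

```bash
python3 - <<'E'
from h import *
plan(.5065,-.40,.004,1.8)
E
```

```text
t 13.27 TCP [ 0.5049 -0.3973  0.0394] yaw 2.1 tilt z [ 0.018 -0.012 -1.   ] grip 0.647 F [-0.9  1.6 -1. ]
 roll 0.3 then t: [ 0.9  2.3 35.5] mm;  before-roll t: [ 0.8  2.3 35.5]
```

Call:
carry_out(rows=[{"fingers":0.3,"tx":0,"ty":0,"tz":0.012,"roll":0},{"fingers":0.3,"tx":0,"ty":0,"tz":0.012,"roll":0},{"fingers":0.3,"tx":-0.001,"ty":-0.001,"tz":0.01,"roll":0},{"fingers":0,"tx":0,"ty":0,"tz":0.002,"roll":0}], grip_force=70)

```text
time: 13.6
ee_pos: [0.5032, -0.3956, -0.0005]
orientation: [3.131, 0.058, 0.025]
contact_force: [-0.3, 1.3, -0.7]
grip_width: 0.523
```

```bash
python3 - <<'E'
from h import *
plan(.5065,-.40,.004,1.8)
E
```

```text
t 13.6 TCP [ 5.032e-01 -3.956e-01 -5.000e-04] yaw 2.1 tilt z [ 0.016 -0.01  -1.   ] grip 0.523 F [-0.3  1.3 -0.7]
 roll 0.3 then t: [ 3.2  4.6 -4.4] mm;  before-roll t: [ 3.2  4.6 -4.4]
```

Call:
carry_out(rows=[{"fingers":0,"tx":0.003,"ty":0.004,"tz":-0.003,"roll":0},{"fingers":-1,"tx":0,"ty":0,"tz":0,"roll":0},{"fingers":-1,"tx":0,"ty":0,"tz":0,"roll":0},{"fingers":-1,"tx":0,"ty":0,"tz":0,"roll":0},{"fingers":-1,"tx":0,"ty":0,"tz":0,"roll":0}])

```text
time: 14.02
ee_pos: [0.5082, -0.4016, 0.0064]
orientation: [3.127, 0.058, 0.03]
contact_force: [-1.3, -1.1, -1.6]
grip_width: 0.287
```

```bash
python3 - <<'E'
from h import *
plan(.531,-.32,.08,92.4)
E
```

```text
t 14.02 TCP [ 0.5082 -0.4016  0.0064] yaw 2.1 tilt z [ 0.02  -0.014 -1.   ] grip 0.287 F [-1.3 -1.1 -1.6]
 roll -90.3 then t: [ 79.5  27.6 -74.3] mm;  before-roll t: [ 27.2 -79.6 -74.3]
```

Call:
carry_out(rows=[{"fingers":-1,"tx":0,"ty":0,"tz":-0.025,"roll":0},{"fingers":-1,"tx":0,"ty":0,"tz":-0.04,"roll":0},{"fingers":-1,"tx":0,"ty":0,"tz":-0.04,"roll":0},{"fingers":-1,"tx":0.01,"ty":-0.03,"tz":-0.01,"roll":0},{"fingers":-1,"tx":0.013,"ty":-0.035,"tz":0,"roll":0},{"fingers":-1,"tx":0,"ty":0,"tz":0,"roll":-7},{"fingers":-1,"tx":0,"ty":0,"tz":0.001,"roll":-7},{"fingers":-1,"tx":0,"ty":0,"tz":0.001,"roll":-7},{"fingers":-1,"tx":0,"ty":0,"tz":0.001,"roll":-7},{"fingers":-1,"tx":0,"ty":0,"tz":0.001,"roll":-7},{"fingers":-1,"tx":0,"ty":0,"tz":0.001,"roll":-7},{"fingers":-1,"tx":0,"ty":0,"tz":0.001,"roll":-7},{"fingers":-1,"tx":0,"ty":0,"tz":0.001,"roll":-7},{"fingers":-1,"tx":0,"ty":0,"tz":0.001,"roll":-7},{"fingers":-1,"tx":0,"ty":0,"tz":0.001,"roll":-7},{"fingers":-1,"tx":0,"ty":0,"tz":0.001,"roll":-7},{"fingers":-1,"tx":0,"ty":0,"tz":0.001,"roll":-7}])

```text
time: 15.43
ee_pos: [0.529, -0.3306, 0.1223]
orientation: [2.241, 2.154, 0.012]
contact_force: [0.7, -0.2, -2.4]
grip_width: 0.284
```

```bash
python3 - <<'E'
from h import *
plan(.5355,-.34,.0245,92.4)
c=cap('wrist'); save(c,'w5'); print(blocks(c,.044))
E
```

```text
t 15.43 TCP [ 0.529  -0.3306  0.1223] yaw 87.7 tilt z [ 0.028 -0.018 -0.999] grip 0.284 F [ 0.7 -0.2 -2.4]
 roll -4.7 then t: [-7.8  3.5 98.1] mm;  before-roll t: [-7.5  4.1 98.1]
[]
```

View pics/w5.png

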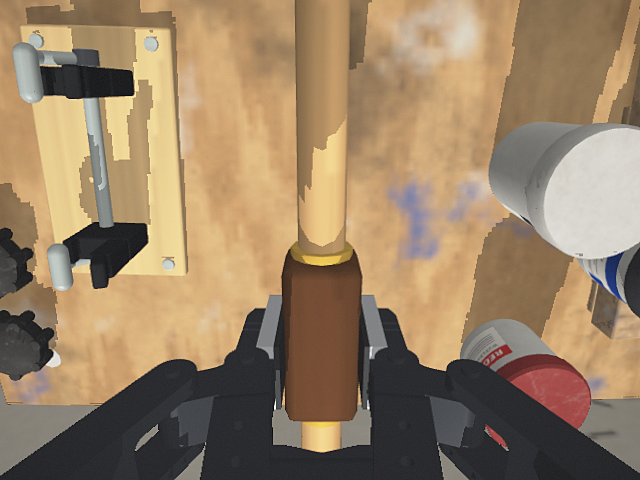

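Call:
carry_out(rows=[{"fingers":-1,"tx":0.019,"ty":-0.03,"tz":0,"roll":-4.7},{"fingers":-1,"tx":0.019,"ty":-0.03,"tz":0,"roll":0},{"fingers":-1,"tx":0,"ty":0,"tz":0,"roll":0},{"fingers":-1,"tx":-0.019,"ty":0.03,"tz":0,"roll":0},{"fingers":-1,"tx":-0.019,"ty":0.03,"tz":0,"roll":0},{"fingers":-1,"tx":0,"ty":0,"tz":0,"roll":0},{"fingers":-1,"tx":0.019,"ty":-0.03,"tz":0,"roll":0},{"fingers":-1,"tx":0.019,"ty":-0.03,"tz":0,"roll":0},{"fingers":-1,"tx":0,"ty":0,"tz":0,"roll":0},{"fingers":-1,"tx":-0.019,"ty":0.03,"tz":0,"roll":0},{"fingers":-1,"tx":-0.019,"ty":0.03,"tz":0,"roll":0},{"fingers":-1,"tx":0,"ty":0,"tz":0,"roll":0}])

```text
time: 16.48
ee_pos: [0.5146, -0.3154, 0.1063]
orientation: [-2.198, -2.242, -0.006]
contact_force: [1.4, -0.5, -1.3]
grip_width: 0.291
```

```bash
python3 - <<'E'
from h import *
plan(.5355,-.335,.03,92.4)
E
```

```text
t 16.48 TCP [ 0.5146 -0.3154  0.1063] yaw 91.1 tilt z [ 0.002  0.004 -1.   ] grip 0.291 F [ 1.4 -0.5 -1.3]
 roll -1.3 then t: [-20.7  19.9  76.3] mm;  before-roll t: [-20.3  20.4  76.3]
```

Call:
carry_out(rows=[{"fingers":-1,"tx":-0.01,"ty":0.007,"tz":0.01,"roll":-1.3},{"fingers":-1,"tx":-0.006,"ty":0.006,"tz":0.018,"roll":0},{"fingers":-1,"tx":-0.003,"ty":0.002,"tz":0.018,"roll":0},{"fingers":-1,"tx":0,"ty":0.001,"tz":0.018,"roll":0},{"fingers":-1,"tx":0,"ty":0,"tz":0.006,"roll":0},{"fingers":-1,"tx":0,"ty":0,"tz":0,"roll":0}])

```text
time: 16.98
ee_pos: [0.5351, -0.3365, 0.0368]
orientation: [2.182, 2.254, 0.007]
contact_force: [-0.3, 0.5, -1.9]
grip_width: 0.288
```

```bash
python3 - <<'E'
from h import *
plan(.5355,-.335,.031,92.4)
c=cap('side'); P=[[.52,-.10,.03],[.5355-.0018,-.135,.03]]; print(proj(c,P))
cv2.imwrite('pics/s1.png',cv2.resize(c['pixels'][160:310,230:430,::-1],None,fx=4,fy=4,interpolation=cv2.INTER_CUBIC))
E
```

```text
t 16.98 TCP [ 0.5351 -0.3365  0.0368] yaw 91.9 tilt z [ 0.006 -0.    -1.   ] grip 0.288 F [-0.3  0.5 -1.9]
 roll -0.5 then t: [1.5 0.5 5.8] mm;  before-roll t: [1.5 0.5 5.8]
[[334.94500478 250.0494757 ]
 [328.6336625  241.31708108]]
```

View pics/s1.png

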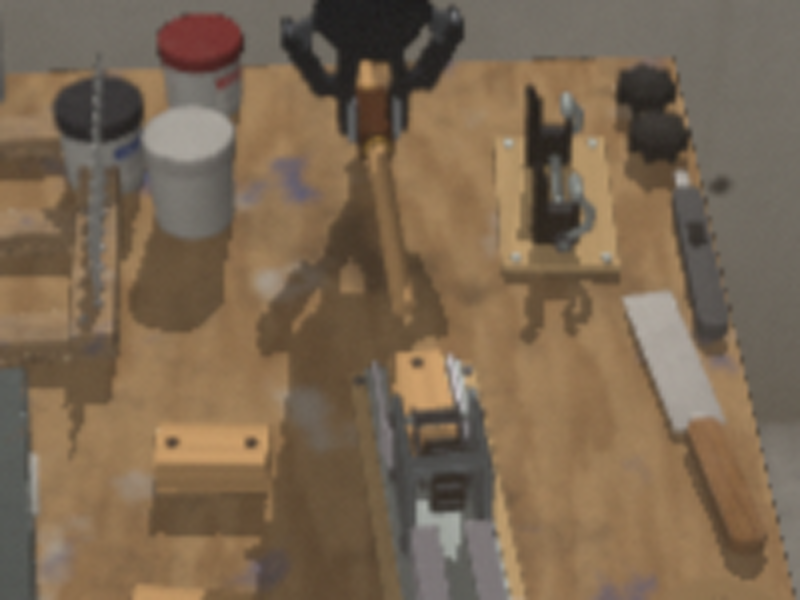

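Call:
carry_out(rows=[{"fingers":-1,"tx":0.004,"ty":0,"tz":0.003,"roll":-0.5},{"fingers":-1,"tx":0.01,"ty":0,"tz":0.003,"roll":0},{"fingers":-1,"tx":0.012,"ty":-0.001,"tz":0.001,"roll":0},{"fingers":-1,"tx":0.012,"ty":-0.001,"tz":0.001,"roll":0},{"fingers":-1,"tx":0.012,"ty":-0.001,"tz":0.001,"roll":0},{"fingers":-1,"tx":0.012,"ty":-0.001,"tz":0.001,"roll":0},{"fingers":-1,"tx":0.012,"ty":-0.001,"tz":0.001,"roll":0}])

```text
time: 17.62
ee_pos: [0.5292, -0.2591, 0.0314]
orientation: [2.167, 2.254, 0.009]
contact_force: [1.4, -0.0, -1.2]
grip_width: 0.291
```

```bash
python3 - <<'E'
from h import *
plan(.5315,-.25,.030,92.4)
print(blocks(cap('top'),.044))
E
```

```text
t 17.62 TCP [ 0.5292 -0.2591  0.0314] yaw 92.3 tilt z [ 0.015 -0.007 -1.   ] grip 0.291 F [ 1.4 -0.  -1.2]
 roll -0.1 then t: [9.  2.7 1.3] mm;  before-roll t: [9.  2.7 1.3]
[]
```

Call:
carry_out(rows=[{"fingers":-1,"tx":0.012,"ty":0.001,"tz":0,"roll":0},{"fingers":-1,"tx":0.012,"ty":0.001,"tz":0.001,"roll":0},{"fingers":-1,"tx":0.012,"ty":0,"tz":0.001,"roll":0},{"fingers":-1,"tx":0.012,"ty":0,"tz":0.001,"roll":0},{"fingers":-1,"tx":0.012,"ty":0,"tz":0.001,"roll":0}])

```text
time: 18.08
ee_pos: [0.5343, -0.2082, 0.0336]
orientation: [2.134, 2.242, -0.012]
contact_force: [-3.7, -11.3, 2.5]
grip_width: 0.284
```

```bash
python3 - <<'E'
from h import *
plan(.5272,-.144,.030,92.4)
E
```

```text
t 18.08 TCP [ 0.5343 -0.2082  0.0336] yaw 92.8 tilt z [ 0.029 -0.037 -0.999] grip 0.284 F [ -3.7 -11.3   2.5]
 roll 0.4 then t: [64.5 -4.5  1. ] mm;  before-roll t: [64.6 -4.   1. ]
```

Call:
carry_out(rows=[{"fingers":-1,"tx":0.014,"ty":-0.001,"tz":0,"roll":0},{"fingers":-1,"tx":0.014,"ty":-0.001,"tz":0,"roll":0},{"fingers":-1,"tx":0.014,"ty":-0.001,"tz":0,"roll":0}])

```text
time: 18.33
ee_pos: [0.5349, -0.1771, 0.0385]
orientation: [2.109, 2.229, -0.026]
contact_force: [-2.1, -10.6, 3.3]
grip_width: 0.291
```

```bash
python3 - <<'E'
from h import *
plan(.5272,-.144,.030,92.4)
c=cap('side')
cv2.imwrite('pics/s2.png',cv2.resize(c['pixels'][160:310,230:430,::-1],None,fx=4,fy=4,interpolation=cv2.INTER_CUBIC))
E
```

```text
t 18.33 TCP [ 0.5349 -0.1771  0.0385] yaw 93.1 tilt z [ 0.041 -0.062 -0.997] grip 0.291 F [ -2.1 -10.6   3.3]
 roll 0.7 then t: [33.9 -6.5  6.1] mm;  before-roll t: [34.  -6.1  6.1]
```

View pics/s2.png

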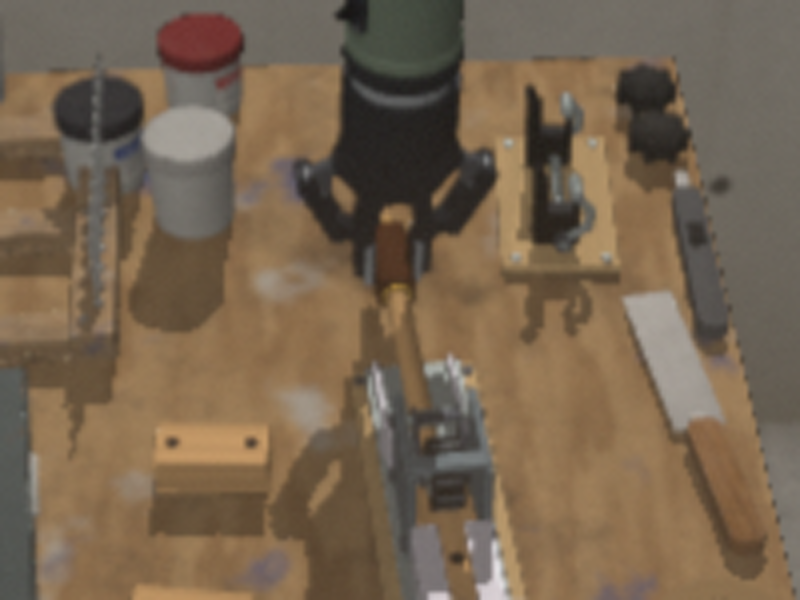

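Call:
carry_out(rows=[{"fingers":-1,"tx":0.015,"ty":-0.002,"tz":-0.001,"roll":0},{"fingers":-1,"tx":0.015,"ty":-0.002,"tz":-0.001,"roll":0},{"fingers":-1,"tx":0.014,"ty":-0.001,"tz":-0.001,"roll":0},{"fingers":-1,"tx":0.01,"ty":-0.001,"tz":0,"roll":0}])

```text
time: 18.72
ee_pos: [0.5303, -0.1246, 0.0411]
orientation: [2.1, 2.214, -0.024]
contact_force: [2.7, -0.5, -6.2]
grip_width: 0.29
```

```bash
python3 - <<'E'
from h import *
plan(.5272,-.144,.030,92.4)
P=cloud(cap('top')).reshape(-1,3)
P=P[(abs(P[:,0]-.513)<.006)&(P[:,1]>.05)&(P[:,1]<.3)]
for y in np.arange(.06,.2,.01):
    q=P[abs(P[:,1]-y)<.005]; print(round(y,2),np.median(q[:,2]).round(4),len(q),end='; ')
E
```

```text
t 18.72 TCP [ 0.5303 -0.1246  0.0411] yaw 92.9 tilt z [ 0.054 -0.073 -0.996] grip 0.29 F [ 2.7 -0.5 -6.2]
 roll 0.5 then t: [-18.4  -4.6  12.3] mm;  before-roll t: [-18.4  -4.8  12.3]
0.06 0.0366 6; 0.07 0.0379 19; 0.08 0.0434 20; 0.09 0.0448 21; 0.1 0.0443 22; 0.11 0.0458 18; 0.12 0.0435 20; 0.13 0.0441 19; 0.14 0.0441 21; 0.15 0.0441 6; 0.16 0.0157 9; 0.17 0.0166 17; 0.18 0.0157 10; 0.19 0.0154 11; 0.2 0.0151 12;
```

Call:
carry_out(rows=[{"fingers":-1,"tx":-0.015,"ty":-0.001,"tz":0,"roll":0},{"fingers":-1,"tx":-0.025,"ty":0,"tz":0,"roll":0},{"fingers":-1,"tx":-0.03,"ty":0,"tz":0,"roll":0},{"fingers":-1,"tx":-0.03,"ty":0,"tz":0,"roll":0},{"fingers":-1,"tx":-0.03,"ty":0,"tz":0,"roll":0},{"fingers":-1,"tx":-0.03,"ty":0,"tz":0,"roll":0},{"fingers":-1,"tx":-0.03,"ty":0,"tz":0,"roll":0},{"fingers":-1,"tx":0,"ty":0,"tz":0,"roll":0}])

```text
time: 19.43
ee_pos: [0.537, -0.3114, 0.0517]
orientation: [2.093, 2.238, -0.025]
contact_force: [0.4, 0.5, -0.1]
grip_width: 0.287
```

```bash
python3 - <<'E'
from h import *
plan(.5355,-.345,.0065,92.4)
print(blocks(cap('top')))
E
```

```text
t 19.43 TCP [ 0.537  -0.3114  0.0517] yaw 93.8 tilt z [ 0.045 -0.064 -0.997] grip 0.287 F [ 0.4  0.5 -0.1]
 roll 1.4 then t: [-30.4  -4.9  47.1] mm;  before-roll t: [-30.3  -5.6  47.1]
[(array([637.1, 273. ]), array([42.1, 74.8]), np.float32(-88.0)), (array([657.7, -40.5]), array([36. , 73.1]), np.float32(-5.6)), (array([672.5,  95.3]), array([37.5, 73.6]), np.float32(-11.1))]
```

Call:
carry_out(rows=[{"fingers":-1,"tx":-0.015,"ty":0,"tz":-0.04,"roll":0.7},{"fingers":-1,"tx":-0.015,"ty":0,"tz":-0.03,"roll":0.7},{"fingers":-1,"tx":0.019,"ty":-0.03,"tz":0,"roll":0},{"fingers":-1,"tx":0.019,"ty":-0.03,"tz":0,"roll":0},{"fingers":-1,"tx":0,"ty":0,"tz":0,"roll":0},{"fingers":-1,"tx":-0.019,"ty":0.03,"tz":0,"roll":0},{"fingers":-1,"tx":-0.019,"ty":0.03,"tz":0,"roll":0},{"fingers":-1,"tx":0,"ty":0,"tz":0,"roll":0},{"fingers":-1,"tx":0.019,"ty":-0.03,"tz":0,"roll":0},{"fingers":-1,"tx":0.019,"ty":-0.03,"tz":0,"roll":0},{"fingers":-1,"tx":0,"ty":0,"tz":0,"roll":0},{"fingers":-1,"tx":-0.019,"ty":0.03,"tz":0,"roll":0},{"fingers":-1,"tx":-0.019,"ty":0.03,"tz":0,"roll":0},{"fingers":-1,"tx":0,"ty":0,"tz":0,"roll":0},{"fingers":-1,"tx":0.019,"ty":-0.03,"tz":0,"roll":0},{"fingers":-1,"tx":0.019,"ty":-0.03,"tz":0,"roll":0},{"fingers":-1,"tx":0,"ty":0,"tz":0,"roll":0},{"fingers":-1,"tx":-0.019,"ty":0.03,"tz":0,"roll":0},{"fingers":-1,"tx":-0.019,"ty":0.03,"tz":0,"roll":0},{"fingers":-1,"tx":0,"ty":0,"tz":0,"roll":0}])

```text
time: 21.15
ee_pos: [0.5056, -0.2872, 0.0873]
orientation: [-2.142, -2.272, 0.02]
contact_force: [0.9, 0.2, -0.8]
grip_width: 0.286
```

```bash
python3 - <<'E'
from h import *
plan(.5355,-.345,.0065,92.4)
E
```

```text
t 21.15 TCP [ 0.5056 -0.2872  0.0873] yaw 93.4 tilt z [-0.022  0.003 -1.   ] grip 0.286 F [ 0.9  0.2 -0.8]
 roll 1.0 then t: [-59.3  29.2  79.9] mm;  before-roll t: [-59.8  28.2  79.9]
```

Call:
carry_out(rows=[{"fingers":-1,"tx":-0.02,"ty":0.01,"tz":0,"roll":1},{"fingers":-1,"tx":-0.02,"ty":0.01,"tz":0.01,"roll":0},{"fingers":-1,"tx":-0.012,"ty":0.006,"tz":0.018,"roll":0},{"fingers":-1,"tx":0,"ty":0,"tz":0.018,"roll":0},{"fingers":-1,"tx":0,"ty":0,"tz":0.014,"roll":0},{"fingers":-1,"tx":0,"ty":0,"tz":0.004,"roll":0}])

```text
time: 21.65
ee_pos: [0.534, -0.3327, 0.0192]
orientation: [-2.151, -2.255, 0.019]
contact_force: [-1.1, 0.4, -1.4]
grip_width: 0.287
```

```bash
python3 - <<'E'
from h import *
plan(.5355,-.345,.0065,92.4)
E
```

```text
t 21.65 TCP [ 0.534  -0.3327  0.0192] yaw 92.7 tilt z [-0.026  0.008 -1.   ] grip 0.287 F [-1.1  0.4 -1.4]
 roll 0.3 then t: [-12.5   1.3  12.5] mm;  before-roll t: [-12.5   1.2  12.5]
```

Finish the set-down, open, and rise.

Call:
carry_out(rows=[{"fingers":-1,"tx":-0.008,"ty":0.001,"tz":0.004,"roll":0},{"fingers":-1,"tx":-0.006,"ty":0,"tz":0.006,"roll":0},{"fingers":-1,"tx":0,"ty":0,"tz":0.003,"roll":0},{"fingers":-1,"tx":0,"ty":0,"tz":0.001,"roll":0},{"fingers":0.3,"tx":0,"ty":0,"tz":0.001,"roll":0},{"fingers":0.3,"tx":0,"ty":0,"tz":0.001,"roll":0},{"fingers":0.3,"tx":0,"ty":0,"tz":0,"roll":0},{"fingers":0.3,"tx":0,"ty":0,"tz":0,"roll":0},{"fingers":0.3,"tx":0,"ty":0,"tz":-0.03,"roll":0},{"fingers":0.3,"tx":0,"ty":0,"tz":-0.035,"roll":0},{"fingers":0.3,"tx":0,"ty":0,"tz":-0.035,"roll":0},{"fingers":0.3,"tx":0,"ty":0,"tz":0,"roll":0}])

```text
time: 22.65
ee_pos: [0.5375, -0.3458, 0.1063]
orientation: [-2.146, -2.255, 0.018]
contact_force: [1.8, -1.8, 1.6]
grip_width: 0.65
```

```bash
python3 - <<'E'
from h import *
plan(.658,-.041,.15,-5.6)
print(sleeve(cap('wrist')),blocks(cap('top')))
E
```

```text
t 22.65 TCP [ 0.5375 -0.3458  0.1063] yaw 92.8 tilt z [-0.029  0.012 -1.   ] grip 0.65 F [ 1.8 -1.8  1.6]
 roll 98.4 then t: [  89.  -315.5  -43.6] mm;  before-roll t: [299.  134.2 -43.6]
[(array([ 535.6, -345.3]), array([24.8, 58.5]), np.float32(-86.4))] [(array([657.8, -40.7]), array([36.2, 73. ]), np.float32(-5.4)), (array([672.6,  95.1]), array([37.8, 73.3]), np.float32(-11.1))]
```

Call:
carry_out(rows=[{"fingers":0.6,"tx":0.03,"ty":0.014,"tz":-0.01,"roll":0},{"fingers":0.6,"tx":0.037,"ty":0.0165,"tz":-0.006,"roll":0},{"fingers":0.6,"tx":0.037,"ty":0.0165,"tz":-0.004,"roll":0},{"fingers":0.6,"tx":0.037,"ty":0.0165,"tz":-0.004,"roll":0},{"fingers":0.6,"tx":0.037,"ty":0.0165,"tz":-0.004,"roll":0},{"fingers":0.6,"tx":0.037,"ty":0.0165,"tz":-0.004,"roll":0},{"fingers":0.6,"tx":0.037,"ty":0.0165,"tz":0,"roll":0},{"fingers":0.6,"tx":0.03,"ty":0.012,"tz":0,"roll":0},{"fingers":0.6,"tx":0,"ty":0,"tz":0.001,"roll":7},{"fingers":0.6,"tx":0,"ty":0,"tz":0.001,"roll":7},{"fingers":0.6,"tx":0,"ty":0,"tz":0.001,"roll":7},{"fingers":0.6,"tx":0,"ty":0,"tz":0.001,"roll":7},{"fingers":0.6,"tx":0,"ty":0,"tz":0.001,"roll":7},{"fingers":0.6,"tx":0,"ty":0,"tz":0.001,"roll":7},{"fingers":0.6,"tx":0,"ty":0,"tz":0.001,"roll":7},{"fingers":0.6,"tx":0,"ty":0,"tz":0.001,"roll":7},{"fingers":0.6,"tx":0,"ty":0,"tz":0.001,"roll":7},{"fingers":0.6,"tx":0,"ty":0,"tz":0.001,"roll":7},{"fingers":0.6,"tx":0,"ty":0,"tz":0.001,"roll":7},{"fingers":0.6,"tx":0,"ty":0,"tz":0.001,"roll":7}])

```text
time: 24.42
ee_pos: [0.6275, -0.0347, 0.0847]
orientation: [-3.096, -0.169, 0.14]
contact_force: [0.5, 0.1, 0.2]
grip_width: 0.802
```

```bash
python3 - <<'E'
from h import *
print(blocks(cap('wrist')))
plan(.659,-.041,.05,-5.6)
E
```

```text
[(array([660.4, -39.3]), array([35.8, 72.4]), np.float32(-5.4)), (array([674.8,  94.6]), array([39.2, 73. ]), np.float32(-11.0))]
t 24.47 TCP [ 0.6268 -0.0346  0.0839] yaw 6.1 tilt z [-0.093  0.033 -0.995] grip 0.802 F [ 0.1  0.2 -0.8]
 roll 11.7 then t: [35.8  3.9 30.5] mm;  before-roll t: [34.3 11.1 30.5]
```

Call:
carry_out(rows=[{"fingers":0.6,"tx":0,"ty":0,"tz":-0.01,"roll":6},{"fingers":0.6,"tx":0,"ty":0,"tz":-0.01,"roll":5},{"fingers":0.6,"tx":0,"ty":0,"tz":-0.012,"roll":0},{"fingers":0.6,"tx":0,"ty":0,"tz":-0.012,"roll":0},{"fingers":0.6,"tx":0,"ty":0,"tz":-0.012,"roll":0},{"fingers":0.6,"tx":0,"ty":0,"tz":-0.012,"roll":0},{"fingers":0.6,"tx":0,"ty":0,"tz":0.041,"roll":0},{"fingers":0.6,"tx":0,"ty":0,"tz":0.041,"roll":0},{"fingers":0.6,"tx":0,"ty":0,"tz":0,"roll":0},{"fingers":0.6,"tx":0,"ty":0,"tz":0,"roll":0}])

```text
time: 25.3
ee_pos: [0.6261, -0.0344, 0.0731]
orientation: [-3.106, 0.113, 0.148]
contact_force: [0.3, 0.1, 0.6]
grip_width: 0.799
```

```bash
python3 - <<'E'
from h import *
plan(.660,-.040,.05,-5.6)
E
```

```text
t 25.3 TCP [ 0.6261 -0.0344  0.0731] yaw -4.1 tilt z [-0.094  0.033 -0.995] grip 0.799 F [0.3 0.1 0.6]
 roll 1.5 then t: [36.4  2.7 19.6] mm;  before-roll t: [36.3  3.7 19.6]
```

Call:
carry_out(rows=[{"fingers":0.6,"tx":-0.041,"ty":0,"tz":0,"roll":0},{"fingers":0.6,"tx":-0.041,"ty":0,"tz":0,"roll":0},{"fingers":0.6,"tx":0,"ty":0,"tz":0,"roll":0}])

```text
time: 25.55
ee_pos: [0.5444, -0.0294, 0.0821]
orientation: [-3.106, 0.11, 0.152]
contact_force: [0.5, 1.3, -0.4]
grip_width: 0.802
```

```bash
python3 - <<'E'
from h import *
plan(.660,-.040,.05,-5.6); print(bot.read_state()['joint_pos'])
E
```

```text
t 25.55 TCP [ 0.5444 -0.0294  0.0821] yaw -4.0 tilt z [-0.096  0.033 -0.995] grip 0.802 F [ 0.5  1.3 -0.4]
 roll 1.6 then t: [118.6  -0.3  20.5] mm;  before-roll t: [118.6   3.1  20.5]
[-0.21939836  0.3746982   1.66485566  0.01214504  1.20325933  1.41703093]
```

Call:
carry_out(rows=[{"fingers":0.6,"tx":0.012,"ty":0,"tz":0,"roll":0},{"fingers":0.6,"tx":0.012,"ty":0,"tz":0,"roll":0},{"fingers":0.6,"tx":0.012,"ty":0,"tz":0,"roll":0},{"fingers":0.6,"tx":0.012,"ty":0,"tz":0,"roll":0},{"fingers":0.6,"tx":0,"ty":0,"tz":0,"roll":0}])

```text
time: 25.97
ee_pos: [0.601, -0.0346, 0.0917]
orientation: [-3.111, 0.106, 0.124]
contact_force: [-0.5, -0.2, -0.1]
grip_width: 0.8
```

```bash
python3 - <<'E'
from h import *
plan(.660,-.040,.05,-5.6); print(bot.read_state()['joint_pos'])
E
```

```text
t 25.97 TCP [ 0.601  -0.0346  0.0917] yaw -3.8 tilt z [-0.078  0.029 -0.996] grip 0.8 F [-0.5 -0.2 -0.1]
 roll 1.8 then t: [62.5  0.4 36.8] mm;  before-roll t: [62.4  2.4 36.8]
[-0.20779335  0.45537458  1.52364399  0.01324078  1.24540819  1.42619025]
```

Call:
carry_out(rows=[{"fingers":0.6,"tx":0.011,"ty":0,"tz":0.002,"roll":1.8},{"fingers":0.6,"tx":0.011,"ty":0,"tz":0.002,"roll":0},{"fingers":0.6,"tx":0.011,"ty":0,"tz":0.002,"roll":0},{"fingers":0.6,"tx":0.008,"ty":0,"tz":0.002,"roll":0},{"fingers":0.6,"tx":0,"ty":0,"tz":0.001,"roll":0},{"fingers":0.6,"tx":0,"ty":0,"tz":0.001,"roll":0},{"fingers":0.6,"tx":0,"ty":0,"tz":0.001,"roll":0},{"fingers":0.6,"tx":0,"ty":0,"tz":0.001,"roll":0},{"fingers":0.6,"tx":0,"ty":0,"tz":0.001,"roll":0},{"fingers":0.6,"tx":0,"ty":0,"tz":0.001,"roll":0},{"fingers":0.6,"tx":0,"ty":0,"tz":0.001,"roll":0},{"fingers":0.6,"tx":0,"ty":0,"tz":0.001,"roll":0},{"fingers":0.6,"tx":0,"ty":0,"tz":0.001,"roll":0},{"fingers":0.6,"tx":0,"ty":0,"tz":0.001,"roll":0}])

```text
time: 27.13
ee_pos: [0.647, -0.0387, 0.0804]
orientation: [-3.113, 0.152, 0.108]
contact_force: [0.7, -0.5, 0.1]
grip_width: 0.807
```

```bash
python3 - <<'E'
from h import *
plan(.660,-.040,.05,-5.6); print(bot.read_state()['joint_pos'])
E
```

```text
t 27.13 TCP [ 0.647  -0.0387  0.0804] yaw -5.5 tilt z [-0.068  0.027 -0.997] grip 0.807 F [ 0.7 -0.5  0.1]
 roll 0.1 then t: [15.2  0.6 29.4] mm;  before-roll t: [15.2  0.6 29.4]
[-0.19941086  0.54844066  1.40859047  0.01342438  1.2565016   1.46411009]
```

Call:
carry_out(rows=[{"fingers":0.6,"tx":0.009,"ty":0,"tz":0.015,"roll":0},{"fingers":0.6,"tx":0.008,"ty":0,"tz":0.02,"roll":0},{"fingers":0.6,"tx":0.002,"ty":0,"tz":0.015,"roll":0},{"fingers":0.6,"tx":0,"ty":0,"tz":0.01,"roll":0},{"fingers":0.3,"tx":0,"ty":0,"tz":0,"roll":0}], grip_force=50)

```text
time: 27.55
ee_pos: [0.6631, -0.0391, 0.0178]
orientation: [-3.113, 0.151, 0.104]
contact_force: [-1.0, -0.6, -0.4]
grip_width: 0.672
```

```bash
python3 - <<'E'
from h import *
plan(.660,-.040,.01,-5.6)
E
```

```text
t 27.55 TCP [ 0.6631 -0.0391  0.0178] yaw -5.5 tilt z [-0.065  0.026 -0.998] grip 0.672 F [-1.  -0.6 -0.4]
 roll 0.1 then t: [-2.5  1.4  8. ] mm;  before-roll t: [-2.5  1.4  8. ]
```

Call:
carry_out(rows=[{"fingers":0.1,"tx":-0.002,"ty":0.001,"tz":0.008,"roll":0},{"fingers":-1,"tx":0,"ty":0,"tz":0,"roll":0},{"fingers":-1,"tx":0,"ty":0,"tz":0,"roll":0},{"fingers":-1,"tx":0,"ty":0,"tz":0,"roll":0},{"fingers":-1,"tx":0,"ty":0,"tz":0,"roll":0}])

```text
time: 27.97
ee_pos: [0.6597, -0.0397, 0.01]
orientation: [-3.113, 0.151, 0.104]
contact_force: [-0.8, 0.5, 0.8]
grip_width: 0.408
```

```bash
python3 - <<'E'
from h import *
plan(.5236,-.06,.1,92.4)
E
```

```text
t 27.97 TCP [ 0.6597 -0.0397  0.01  ] yaw -5.5 tilt z [-0.065  0.026 -0.998] grip 0.408 F [-0.8  0.5  0.8]
 roll -97.9 then t: [ -12.2 -142.4  -81.4] mm;  before-roll t: [-139.3   31.7  -81.4]
```

Call:
carry_out(rows=[{"fingers":-1,"tx":0,"ty":0,"tz":-0.025,"roll":0},{"fingers":-1,"tx":0,"ty":0,"tz":-0.03,"roll":0},{"fingers":-1,"tx":0,"ty":0,"tz":-0.03,"roll":0},{"fingers":-1,"tx":-0.03,"ty":0.007,"tz":0,"roll":0},{"fingers":-1,"tx":-0.035,"ty":0.008,"tz":0,"roll":0},{"fingers":-1,"tx":-0.035,"ty":0.008,"tz":0,"roll":0},{"fingers":-1,"tx":-0.03,"ty":0.008,"tz":0,"roll":0},{"fingers":-1,"tx":0,"ty":0,"tz":0,"roll":-7},{"fingers":-1,"tx":0,"ty":0,"tz":0.001,"roll":-7},{"fingers":-1,"tx":0,"ty":0,"tz":0.001,"roll":-7},{"fingers":-1,"tx":0,"ty":0,"tz":0.001,"roll":-7},{"fingers":-1,"tx":0,"ty":0,"tz":0.001,"roll":-7},{"fingers":-1,"tx":0,"ty":0,"tz":0.001,"roll":-7},{"fingers":-1,"tx":0,"ty":0,"tz":0.001,"roll":-7},{"fingers":-1,"tx":0,"ty":0,"tz":0.001,"roll":-7},{"fingers":-1,"tx":0,"ty":0,"tz":0.001,"roll":-7},{"fingers":-1,"tx":0,"ty":0,"tz":0.001,"roll":-7},{"fingers":-1,"tx":0,"ty":0,"tz":0.001,"roll":-7},{"fingers":-1,"tx":0,"ty":0,"tz":0.001,"roll":-7},{"fingers":-1,"tx":0,"ty":0,"tz":0.001,"roll":-7}])

```text
time: 29.63
ee_pos: [0.5298, -0.0619, 0.107]
orientation: [-2.231, -2.148, 0.028]
contact_force: [0.2, 0.6, 0.2]
grip_width: 0.407
```

```bash
python3 - <<'E'
from h import *
plan(.5236,-.06,.028,92.4)
E
```

```text
t 29.63 TCP [ 0.5298 -0.0619  0.107 ] yaw 87.8 tilt z [-0.044  0.02  -0.999] grip 0.407 F [0.2 0.6 0.2]
 roll -4.6 then t: [ 0.5 -2.7 79.2] mm;  before-roll t: [ 0.3 -2.7 79.2]
```

Call:
carry_out(rows=[{"fingers":-1,"tx":0,"ty":-0.002,"tz":0.01,"roll":-4.6},{"fingers":-1,"tx":0,"ty":0,"tz":0.02,"roll":0},{"fingers":-1,"tx":0,"ty":0,"tz":0.02,"roll":0},{"fingers":-1,"tx":0,"ty":0,"tz":0.01,"roll":0},{"fingers":-1,"tx":0,"ty":0,"tz":0,"roll":0}])

```text
time: 30.05
ee_pos: [0.529, -0.0619, 0.0505]
orientation: [-2.14, -2.252, 0.017]
contact_force: [-0.5, 0.7, -0.8]
grip_width: 0.412
```

```bash
python3 - <<'E'
from h import *
plan(.5236,-.06,.028,92.4)
E
```

```text
t 30.05 TCP [ 0.529  -0.0619  0.0505] yaw 92.9 tilt z [-0.033  0.016 -0.999] grip 0.412 F [-0.5  0.7 -0.8]
 roll 0.5 then t: [ 1.7 -4.6 22.7] mm;  before-roll t: [ 1.7 -4.6 22.7]
```

Call:
carry_out(rows=[{"fingers":-1,"tx":0.002,"ty":-0.004,"tz":0.01,"roll":0},{"fingers":-1,"tx":0,"ty":-0.001,"tz":0.009,"roll":0},{"fingers":-1,"tx":0,"ty":0,"tz":0.001,"roll":0},{"fingers":-1,"tx":0,"ty":0,"tz":0,"roll":0}])

```text
time: 30.38
ee_pos: [0.5241, -0.0599, 0.031]
orientation: [-2.142, -2.254, 0.015]
contact_force: [0.2, -0.5, -1.2]
grip_width: 0.408
```

```bash
python3 - <<'E'
from h import *
plan(.5236,-.06,.028,92.4)
E
```

```text
t 30.38 TCP [ 0.5241 -0.0599  0.031 ] yaw 92.9 tilt z [-0.03   0.015 -0.999] grip 0.408 F [ 0.2 -0.5 -1.2]
 roll 0.5 then t: [-0.1 -0.4  3. ] mm;  before-roll t: [-0.1 -0.4  3. ]
```

Call:
carry_out(rows=[{"fingers":-1,"tx":0,"ty":0,"tz":0.003,"roll":0},{"fingers":-1,"tx":0,"ty":0,"tz":0,"roll":0},{"fingers":0.3,"tx":0,"ty":0,"tz":0,"roll":0},{"fingers":0.3,"tx":0,"ty":0,"tz":0,"roll":0},{"fingers":0.3,"tx":0,"ty":0,"tz":0,"roll":0},{"fingers":0.3,"tx":0,"ty":0,"tz":-0.025,"roll":0},{"fingers":0.3,"tx":0,"ty":0,"tz":-0.025,"roll":0},{"fingers":0.3,"tx":0,"ty":0,"tz":-0.025,"roll":0},{"fingers":0.3,"tx":-0.02,"ty":0,"tz":0,"roll":0},{"fingers":0.3,"tx":-0.025,"ty":0,"tz":0,"roll":0},{"fingers":0.3,"tx":-0.025,"ty":0,"tz":0,"roll":0},{"fingers":0.3,"tx":-0.025,"ty":0,"tz":0,"roll":0},{"fingers":0.3,"tx":-0.025,"ty":0,"tz":0,"roll":0},{"fingers":0.3,"tx":-0.025,"ty":0,"tz":0,"roll":0},{"fingers":0.3,"tx":-0.025,"ty":0,"tz":0,"roll":0},{"fingers":0.3,"tx":-0.025,"ty":0,"tz":0,"roll":0},{"fingers":0.3,"tx":-0.025,"ty":0,"tz":0,"roll":0},{"fingers":0.3,"tx":-0.025,"ty":0,"tz":0,"roll":0},{"fingers":0.3,"tx":-0.02,"ty":0,"tz":0,"roll":0},{"fingers":0.3,"tx":0,"ty":0,"tz":0,"roll":0}])

```text
time: 32.05
ee_pos: [0.5464, -0.3394, 0.1109]
orientation: [-2.148, -2.271, 0.008]
contact_force: [-0.5, 0.9, 0.3]
grip_width: 0.651
```

```bash
python3 - <<'E'
from h import *
plan(.5356,-.3453,.0065,93.4)
c=cap('wrist'); print(sleeve(c)); print('top',blocks(cap('top')),blocks(cap('side'),.044))
E
```

```text
t 32.05 TCP [ 0.5464 -0.3394  0.1109] yaw 93.2 tilt z [-0.015  0.007 -1.   ] grip 0.651 F [-0.5  0.9  0.3]
 roll -0.2 then t: [ -6.1  -9.6 104.5] mm;  before-roll t: [ -6.1  -9.6 104.5]
[(array([ 535.8, -345.1]), array([25. , 58.1]), np.float32(-86.6))]
top [(array([640.3, 396.3]), array([80.4, 41.1]), np.float32(63.6)), (array([672.8,  95.2]), array([37.6, 73. ]), np.float32(-11.1))] []
```

Good: tilt is small and the stick is where I left it. Now descend to it.

Call:
carry_out(rows=[{"fingers":0.3,"tx":-0.003,"ty":-0.005,"tz":0.015,"roll":0},{"fingers":0.3,"tx":-0.003,"ty":-0.005,"tz":0.02,"roll":0},{"fingers":0.3,"tx":0,"ty":0,"tz":0.02,"roll":0},{"fingers":0.3,"tx":0,"ty":0,"tz":0.02,"roll":0},{"fingers":0.3,"tx":0,"ty":0,"tz":0.01,"roll":0}], grip_force=70)

```text
time: 32.62
ee_pos: [0.5388, -0.335, 0.0279]
orientation: [-2.138, -2.285, 0.002]
contact_force: [-0.9, 1.7, -0.1]
grip_width: 0.646
```

```bash
python3 - <<'E'
from h import *
plan(.5356,-.3453,.005,93.4)
E
```

```text
t 32.62 TCP [ 0.5388 -0.335   0.0279] yaw 93.8 tilt z [-0.01   0.008 -1.   ] grip 0.646 F [-0.9  1.7 -0.1]
 roll 0.4 then t: [-10.2  -3.6  22.9] mm;  before-roll t: [-10.2  -3.7  22.9]
```

Call:
carry_out(rows=[{"fingers":0.3,"tx":-0.006,"ty":-0.002,"tz":0.008,"roll":0},{"fingers":0.3,"tx":-0.005,"ty":-0.002,"tz":0.01,"roll":0},{"fingers":0,"tx":0,"ty":0,"tz":0.002,"roll":0},{"fingers":-1,"tx":0,"ty":0,"tz":0,"roll":0},{"fingers":-1,"tx":0,"ty":0,"tz":0,"roll":0},{"fingers":-1,"tx":0,"ty":0,"tz":0,"roll":0},{"fingers":-1,"tx":0,"ty":0,"tz":0,"roll":0}])

```text
time: 33.2
ee_pos: [0.5356, -0.3435, 0.0065]
orientation: [-2.132, -2.287, 0.001]
contact_force: [-0.1, 0.3, -1.5]
grip_width: 0.288
```

```bash
python3 - <<'E'
from h import *
plan(.5355,-.335,.022,93)
E
```

```text
t 33.2 TCP [ 0.5356 -0.3435  0.0065] yaw 94.0 tilt z [-0.011  0.01  -1.   ] grip 0.288 F [-0.1  0.3 -1.5]
 roll 1.0 then t: [  8.7   0.2 -15.5] mm;  before-roll t: [  8.7   0.4 -15.5]
```

Call:
carry_out(rows=[{"fingers":-1,"tx":0,"ty":0,"tz":-0.01,"roll":0.8},{"fingers":-1,"tx":0,"ty":0,"tz":-0.01,"roll":0},{"fingers":-1,"tx":0.006,"ty":0,"tz":-0.001,"roll":0},{"fingers":-1,"tx":0.012,"ty":0,"tz":0.001,"roll":0},{"fingers":-1,"tx":0.012,"ty":-0.001,"tz":0.001,"roll":0},{"fingers":-1,"tx":0.012,"ty":-0.001,"tz":0.001,"roll":0},{"fingers":-1,"tx":0.012,"ty":-0.001,"tz":0.001,"roll":0}])

```text
time: 33.78
ee_pos: [0.5312, -0.2885, 0.0291]
orientation: [-2.157, -2.273, 0.0]
contact_force: [-0.6, 0.3, -1.4]
grip_width: 0.287
```

```bash
python3 - <<'E'
from h import *
plan(.5315,-.25,.030,92.4)
E
```

```text
t 33.78 TCP [ 0.5312 -0.2885  0.0291] yaw 93.0 tilt z [-0.006  0.005 -1.   ] grip 0.287 F [-0.6  0.3 -1.4]
 roll 0.6 then t: [38.5  1.9 -0.7] mm;  before-roll t: [38.5  2.3 -0.7]
```

Call:
carry_out(rows=[{"fingers":-1,"tx":0.012,"ty":0.001,"tz":0,"roll":0.5},{"fingers":-1,"tx":0.012,"ty":0,"tz":0.001,"roll":0},{"fingers":-1,"tx":0.012,"ty":0,"tz":0.001,"roll":0},{"fingers":-1,"tx":0.012,"ty":0,"tz":0.001,"roll":0},{"fingers":-1,"tx":0.012,"ty":0,"tz":0.001,"roll":0},{"fingers":-1,"tx":0.012,"ty":0,"tz":0.001,"roll":0},{"fingers":-1,"tx":0.012,"ty":-0.001,"tz":0,"roll":0}])

```text
time: 34.37
ee_pos: [0.5302, -0.2065, 0.0279]
orientation: [2.151, 2.266, -0.018]
contact_force: [-0.6, -10.2, 1.1]
grip_width: 0.29
```

```bash
python3 - <<'E'
from h import *
plan(.5272,-.144,.030,92.4)
E
```

```text
t 34.37 TCP [ 0.5302 -0.2065  0.0279] yaw 93.0 tilt z [ 0.005 -0.02  -1.   ] grip 0.29 F [ -0.6 -10.2   1.1]
 roll 0.6 then t: [62.5 -0.3 -3.4] mm;  before-roll t: [62.5  0.3 -3.4]
```

Call:
carry_out(rows=[{"fingers":-1,"tx":0.014,"ty":-0.001,"tz":-0.002,"roll":0},{"fingers":-1,"tx":0.014,"ty":-0.001,"tz":-0.002,"roll":0},{"fingers":-1,"tx":0.014,"ty":-0.001,"tz":-0.001,"roll":0},{"fingers":-1,"tx":0.014,"ty":-0.001,"tz":-0.001,"roll":0},{"fingers":-1,"tx":0.012,"ty":0,"tz":-0.001,"roll":0}])

```text
time: 34.78
ee_pos: [0.5281, -0.148, 0.038]
orientation: [2.122, 2.247, -0.033]
contact_force: [-0.0, -0.2, -3.5]
grip_width: 0.286
```

```bash
cat >> h.py <<'E'
def runout():
    P=cloud(cap('top')).reshape(-1,3); l=[]
    for y in np.arange(.05,.38,.01):
        q=P[(abs(P[:,1]-y)<.005)&(abs(P[:,0]-(.5157-.042*(y-.13)))<.005)]
        l.append((round(y,2),round(float(np.median(q[:,2]))*1000) if len(q) else None))
    print(l)
E
python3 - <<'E'
from h import *
plan(.5272,-.144,.030,92.4); runout()
E
```

```text
t 34.78 TCP [ 0.5281 -0.148   0.038 ] yaw 93.2 tilt z [ 0.022 -0.05  -0.998] grip 0.286 F [-0.  -0.2 -3.5]
 roll 0.8 then t: [ 4.5 -0.9  7.7] mm;  before-roll t: [ 4.5 -0.8  7.7]
[(np.float64(0.05), 92), (np.float64(0.06), 44), (np.float64(0.07), 43), (np.float64(0.08), 44), (np.float64(0.09), 43), (np.float64(0.1), 44), (np.float64(0.11), 44), (np.float64(0.12), 44), (np.float64(0.13), 43), (np.float64(0.14), 44), (np.float64(0.15), 43), (np.float64(0.16), 44), (np.float64(0.17), 44), (np.float64(0.18), 44), (np.float64(0.19), 42), (np.float64(0.2), 16), (np.float64(0.21), 16), (np.float64(0.22), 16), (np.float64(0.23), 18), (np.float64(0.24), 16), (np.float64(0.25), 17), (np.float64(0.26), 18), (np.float64(0.27), 15), (np.float64(0.28), 15), (np.float64(0.29), 16), (np.float64(0.3), 17), (np.float64(0.31), 14), (np.float64(0.32), 17), (np.float64(0.33), 14), (np.float64(0.34), 15), (np.float64(0.35), 16), (np.float64(0.36), 38), (np.float64(0.37), None)]
```

Call:
carry_out(rows=[{"fingers":-1,"tx":0.006,"ty":0,"tz":0,"roll":0.6},{"fingers":-1,"tx":-0.015,"ty":0,"tz":0,"roll":0},{"fingers":-1,"tx":-0.03,"ty":0,"tz":0,"roll":0},{"fingers":-1,"tx":-0.03,"ty":0,"tz":0,"roll":0},{"fingers":-1,"tx":-0.03,"ty":0,"tz":0,"roll":0},{"fingers":-1,"tx":-0.03,"ty":0,"tz":0,"roll":0},{"fingers":-1,"tx":-0.03,"ty":0,"tz":0,"roll":0},{"fingers":-1,"tx":-0.02,"ty":0,"tz":-0.03,"roll":0},{"fingers":-1,"tx":0,"ty":0,"tz":-0.03,"roll":0},{"fingers":-1,"tx":0.019,"ty":-0.03,"tz":0,"roll":0},{"fingers":-1,"tx":0.019,"ty":-0.03,"tz":0,"roll":0},{"fingers":-1,"tx":0,"ty":0,"tz":0,"roll":0},{"fingers":-1,"tx":-0.019,"ty":0.03,"tz":0,"roll":0},{"fingers":-1,"tx":-0.019,"ty":0.03,"tz":0,"roll":0},{"fingers":-1,"tx":0,"ty":0,"tz":0,"roll":0},{"fingers":-1,"tx":0,"ty":0,"tz":0,"roll":0}])

```text
time: 36.17
ee_pos: [0.5216, -0.3049, 0.0901]
orientation: [-2.171, -2.269, 0.02]
contact_force: [-0.5, 1.2, -1.5]
grip_width: 0.289
```

```bash
python3 - <<'E'
from h import *
plan(.5356,-.3435,.0065,93.4); print(blocks(cap('top')))
E
```

```text
t 36.17 TCP [ 0.5216 -0.3049  0.0901] yaw 92.5 tilt z [-0.01  -0.009 -1.   ] grip 0.289 F [-0.5  1.2 -1.5]
 roll -0.9 then t: [-38.7  12.5  83.8] mm;  before-roll t: [-38.5  13.1  83.8]
[(array([672.6,  95.1]), array([37.8, 73.3]), np.float32(-10.9))]
```

Call:
carry_out(rows=[{"fingers":-1,"tx":-0.015,"ty":0.005,"tz":0,"roll":-0.9},{"fingers":-1,"tx":-0.015,"ty":0.005,"tz":0.012,"roll":0},{"fingers":-1,"tx":-0.01,"ty":0.001,"tz":0.018,"roll":0},{"fingers":-1,"tx":0,"ty":0,"tz":0.018,"roll":0},{"fingers":-1,"tx":0,"ty":0,"tz":0.014,"roll":0},{"fingers":-1,"tx":0,"ty":0,"tz":0.006,"roll":0}])

```text
time: 36.72
ee_pos: [0.5342, -0.3424, 0.022]
orientation: [-2.152, -2.288, 0.016]
contact_force: [0.4, 0.3, -0.5]
grip_width: 0.287
```

```bash
python3 - <<'E'
from h import *
plan(.5356,-.3435,.0065,93.4)
E
```

```text
t 36.72 TCP [ 0.5342 -0.3424  0.022 ] yaw 93.5 tilt z [-0.007 -0.007 -1.   ] grip 0.287 F [ 0.4  0.3 -0.5]
 roll 0.1 then t: [-1.1  1.5 15.5] mm;  before-roll t: [-1.1  1.5 15.5]
```

Call:
carry_out(rows=[{"fingers":-1,"tx":-0.002,"ty":0.001,"tz":0.006,"roll":0},{"fingers":-1,"tx":0,"ty":0,"tz":0.006,"roll":0},{"fingers":-1,"tx":0,"ty":0,"tz":0.003,"roll":0},{"fingers":-1,"tx":0,"ty":0,"tz":0.001,"roll":0},{"fingers":0.3,"tx":0,"ty":0,"tz":0.001,"roll":0},{"fingers":0.3,"tx":0,"ty":0,"tz":0.001,"roll":0},{"fingers":0.3,"tx":0,"ty":0,"tz":0,"roll":0},{"fingers":0.3,"tx":0,"ty":0,"tz":0,"roll":0},{"fingers":0.3,"tx":0,"ty":0,"tz":-0.02,"roll":0},{"fingers":0.3,"tx":0,"ty":0,"tz":-0.025,"roll":0},{"fingers":0.3,"tx":0,"ty":0,"tz":-0.025,"roll":0},{"fingers":0.3,"tx":0,"ty":0,"tz":-0.025,"roll":0},{"fingers":0.3,"tx":0,"ty":0,"tz":0,"roll":0}])

```text
time: 37.8
ee_pos: [0.5357, -0.3419, 0.1035]
orientation: [-2.15, -2.288, 0.015]
contact_force: [1.5, -1.7, 1.2]
grip_width: 0.648
```

```bash
python3 - <<'E'
from h import *
print(sleeve(cap('wrist')),blocks(cap('top')))
plan(.674,.095,.13,-11)
E
```

```text
[(array([ 534.4, -344.9]), array([24.8, 58.7]), np.float32(-86.5))] [(array([672.8,  95.7]), array([37.1, 73.3]), np.float32(-10.6))]
t 37.9 TCP [ 0.5332 -0.34    0.0989] yaw 93.6 tilt z [-0.013 -0.001 -1.   ] grip 0.653 F [-0.1  0.1 -0.6]
 roll 104.6 then t: [  54.8 -453.8  -33.4] mm;  before-roll t: [425.5 167.  -33.4]
```

Call:
carry_out(rows=[{"fingers":0.6,"tx":0.015,"ty":0.006,"tz":-0.004,"roll":0},{"fingers":0.6,"tx":0.0235,"ty":0.0092,"tz":-0.004,"roll":0},{"fingers":0.6,"tx":0.0235,"ty":0.0092,"tz":-0.004,"roll":0},{"fingers":0.6,"tx":0.0235,"ty":0.0092,"tz":-0.004,"roll":0},{"fingers":0.6,"tx":0.0235,"ty":0.0092,"tz":-0.004,"roll":0},{"fingers":0.6,"tx":0.0235,"ty":0.0092,"tz":-0.004,"roll":0},{"fingers":0.6,"tx":0.0235,"ty":0.0092,"tz":-0.004,"roll":0},{"fingers":0.6,"tx":0.0235,"ty":0.0092,"tz":-0.002,"roll":0},{"fingers":0.6,"tx":0.0235,"ty":0.0092,"tz":-0.002,"roll":0},{"fingers":0.6,"tx":0.0235,"ty":0.0092,"tz":-0.002,"roll":0},{"fingers":0.6,"tx":0.0235,"ty":0.0092,"tz":-0.002,"roll":0},{"fingers":0.6,"tx":0.0235,"ty":0.0092,"tz":-0.002,"roll":0},{"fingers":0.6,"tx":0.0235,"ty":0.0092,"tz":-0.002,"roll":0},{"fingers":0.6,"tx":0.0235,"ty":0.0092,"tz":0,"roll":0},{"fingers":0.6,"tx":0.0235,"ty":0.0092,"tz":0,"roll":0},{"fingers":0.6,"tx":0.0235,"ty":0.0092,"tz":0,"roll":0},{"fingers":0.6,"tx":0.0235,"ty":0.0092,"tz":0,"roll":0},{"fingers":0.6,"tx":0.0235,"ty":0.0092,"tz":0,"roll":0},{"fingers":0.6,"tx":0.015,"ty":0.006,"tz":0,"roll":0}])

```text
time: 39.48
ee_pos: [0.6567, 0.1422, 0.1043]
orientation: [-2.106, -2.234, 0.053]
contact_force: [0.0, -0.4, 0.6]
grip_width: 0.8
```

Call:
carry_out(rows=[{"fingers":0.6,"tx":0,"ty":0,"tz":0,"roll":7},{"fingers":0.6,"tx":0,"ty":0,"tz":0.001,"roll":7},{"fingers":0.6,"tx":0,"ty":0,"tz":0.001,"roll":7},{"fingers":0.6,"tx":0,"ty":0,"tz":0.001,"roll":7},{"fingers":0.6,"tx":0,"ty":0,"tz":0.001,"roll":7},{"fingers":0.6,"tx":0,"ty":0,"tz":0.001,"roll":7},{"fingers":0.6,"tx":0,"ty":0,"tz":0.001,"roll":7},{"fingers":0.6,"tx":0,"ty":0,"tz":0.001,"roll":7},{"fingers":0.6,"tx":0,"ty":0,"tz":0.001,"roll":7},{"fingers":0.6,"tx":0,"ty":0,"tz":0.001,"roll":7},{"fingers":0.6,"tx":0,"ty":0,"tz":0.001,"roll":7},{"fingers":0.6,"tx":0,"ty":0,"tz":0.001,"roll":7},{"fingers":0.6,"tx":0,"ty":0,"tz":0.001,"roll":7},{"fingers":0.6,"tx":0,"ty":0,"tz":0.001,"roll":7}])

```text
time: 40.65
ee_pos: [0.6273, 0.1652, 0.0592]
orientation: [-3.113, 0.182, 0.208]
contact_force: [0.1, -0.1, -0.2]
grip_width: 0.795
```

```bash
python3 - <<'E'
from h import *
print(blocks(cap('wrist')))
plan(.674,.095,.05,-11)
E
```

```text
[(array([675.2,  98.1]), array([37.7, 71.7]), np.float32(-11.0))]
t 40.7 TCP [0.6265 0.1653 0.0584] yaw -6.9 tilt z [-0.133  0.024 -0.991] grip 0.799 F [-0.3  0.3 -0.9]
 roll 4.1 then t: [60.7 59.9  0.3] mm;  before-roll t: [56.2 64.1  0.3]
```

Call:
carry_out(rows=[{"fingers":0.6,"tx":0.008,"ty":0.009,"tz":-0.005,"roll":4},{"fingers":0.6,"tx":0.008,"ty":0.009,"tz":-0.005,"roll":0},{"fingers":0.6,"tx":0.008,"ty":0.009,"tz":-0.005,"roll":0},{"fingers":0.6,"tx":0.008,"ty":0.009,"tz":-0.005,"roll":0},{"fingers":0.6,"tx":0.008,"ty":0.009,"tz":-0.005,"roll":0},{"fingers":0.6,"tx":0.008,"ty":0.008,"tz":-0.005,"roll":0},{"fingers":0.6,"tx":0.004,"ty":0.004,"tz":-0.003,"roll":0}])

```text
time: 41.28
ee_pos: [0.6681, 0.0982, 0.0782]
orientation: [-3.111, 0.273, 0.234]
contact_force: [-0.5, -0.2, -0.6]
grip_width: 0.8
```

```bash
python3 - <<'E'
from h import *
plan(.675,.097,.05,-11); print(bot.read_state()['joint_pos'])
E
```

```text
t 41.28 TCP [0.6681 0.0982 0.0782] yaw -10.0 tilt z [-0.148  0.023 -0.989] grip 0.8 F [-0.5 -0.2 -0.6]
 roll 1.0 then t: [11.1 -0.2 26.9] mm;  before-roll t: [11.1 -0.  26.9]
[0.00665439 0.64964796 1.25890554 0.0244896  1.3812676  1.74599412]
```

Call:
carry_out(rows=[{"fingers":0.6,"tx":0,"ty":0,"tz":0,"roll":0},{"fingers":0.6,"tx":0,"ty":0,"tz":0,"roll":0},{"fingers":0.6,"tx":0,"ty":0,"tz":0,"roll":0},{"fingers":0.6,"tx":0,"ty":0,"tz":0,"roll":0}])

```text
time: 41.62
ee_pos: [0.6707, 0.0955, 0.0799]
orientation: [-3.11, 0.277, 0.229]
contact_force: [0.3, -0.2, 0.1]
grip_width: 0.8
```

```bash
python3 - <<'E'
from h import *
plan(.675,.097,.05,-11); print(bot.read_state()['joint_pos'])
E
```

```text
t 41.62 TCP [0.6707 0.0955 0.0799] yaw -10.2 tilt z [-0.144  0.024 -0.989] grip 0.8 F [ 0.3 -0.2  0.1]
 roll 0.8 then t: [ 8.3 -2.4 29. ] mm;  before-roll t: [ 8.3 -2.3 29. ]
[0.00239412 0.64968351 1.25461149 0.02487419 1.38215333 1.74426087]
```

Call:
carry_out(rows=[{"fingers":0.6,"tx":-0.041,"ty":0,"tz":0,"roll":0},{"fingers":0.6,"tx":-0.041,"ty":0,"tz":0,"roll":0},{"fingers":0.6,"tx":0.012,"ty":0,"tz":0,"roll":0},{"fingers":0.6,"tx":0.012,"ty":0,"tz":0,"roll":0},{"fingers":0.6,"tx":0.012,"ty":0,"tz":0,"roll":0},{"fingers":0.6,"tx":0.012,"ty":0,"tz":0,"roll":0},{"fingers":0.6,"tx":0.012,"ty":0,"tz":0,"roll":0},{"fingers":0.6,"tx":0.012,"ty":0,"tz":0,"roll":0},{"fingers":0.6,"tx":-0.041,"ty":0,"tz":0,"roll":0},{"fingers":0.6,"tx":-0.041,"ty":0,"tz":0,"roll":0},{"fingers":0.6,"tx":0.012,"ty":0,"tz":0,"roll":0},{"fingers":0.6,"tx":0.012,"ty":0,"tz":0,"roll":0},{"fingers":0.6,"tx":0.012,"ty":0,"tz":0,"roll":0},{"fingers":0.6,"tx":0.012,"ty":0,"tz":0,"roll":0},{"fingers":0.6,"tx":0.012,"ty":0,"tz":0,"roll":0},{"fingers":0.6,"tx":0.012,"ty":0,"tz":0,"roll":0}])

```text
time: 42.95
ee_pos: [0.6534, 0.1012, 0.0573]
orientation: [-3.109, 0.27, 0.276]
contact_force: [0.9, -0.3, 0.8]
grip_width: 0.798
```

```bash
python3 - <<'E'
from h import *
plan(.675,.097,.05,-11); print(bot.read_state()['joint_pos'])
E
```

```text
t 42.95 TCP [0.6534 0.1012 0.0573] yaw -9.9 tilt z [-0.174  0.024 -0.984] grip 0.798 F [ 0.9 -0.3  0.8]
 roll 1.1 then t: [23.  -0.1  3.3] mm;  before-roll t: [23.   0.4  3.3]
[0.01043402 0.66363023 1.28721874 0.02640955 1.36556095 1.74665664]
```

Call:
carry_out(rows=[{"fingers":0.6,"tx":0,"ty":0,"tz":0,"roll":0},{"fingers":0.6,"tx":0,"ty":0,"tz":0,"roll":0},{"fingers":0.6,"tx":0,"ty":0,"tz":0,"roll":0},{"fingers":0.6,"tx":0,"ty":0,"tz":0,"roll":0},{"fingers":0.6,"tx":0,"ty":0,"tz":0,"roll":0},{"fingers":0.6,"tx":0,"ty":0,"tz":0,"roll":0},{"fingers":0.6,"tx":0,"ty":0,"tz":0,"roll":0},{"fingers":0.6,"tx":0,"ty":0,"tz":0,"roll":0},{"fingers":0.6,"tx":0,"ty":0,"tz":0,"roll":0},{"fingers":0.6,"tx":0,"ty":0,"tz":0,"roll":0},{"fingers":0.6,"tx":0,"ty":0,"tz":0,"roll":0},{"fingers":0.6,"tx":0,"ty":0,"tz":0,"roll":0},{"fingers":0.6,"tx":0,"ty":0,"tz":0,"roll":0},{"fingers":0.6,"tx":0,"ty":0,"tz":0,"roll":0}])

```text
time: 44.12
ee_pos: [0.6634, 0.1006, 0.061]
orientation: [-3.109, 0.271, 0.256]
contact_force: [0.6, 0.5, -0.5]
grip_width: 0.803
```

```bash
python3 - <<'E'
from h import *
plan(.675,.097,.05,-11); print(bot.read_state()['joint_pos'])
E
```

```text
t 44.12 TCP [0.6634 0.1006 0.061 ] yaw -10.0 tilt z [-0.161  0.024 -0.987] grip 0.803 F [ 0.6  0.5 -0.5]
 roll 1.0 then t: [13.7  1.2  8.8] mm;  before-roll t: [13.7  1.5  8.8]
[0.00934771 0.66969831 1.26719552 0.02637661 1.36667601 1.74630483]
```

Call:
carry_out(rows=[{"fingers":0.6,"tx":0,"ty":0,"tz":-0.04,"roll":0},{"fingers":0.6,"tx":0,"ty":0,"tz":-0.04,"roll":0},{"fingers":0.6,"tx":0,"ty":0,"tz":-0.04,"roll":0},{"fingers":0.6,"tx":0,"ty":0,"tz":0,"roll":0},{"fingers":0.6,"tx":0,"ty":0,"tz":0,"roll":0}])

```text
time: 44.53
ee_pos: [0.6804, 0.0975, 0.1794]
orientation: [-3.109, 0.271, 0.272]
contact_force: [-1.0, 0.3, 0.0]
grip_width: 0.803
```

```bash
python3 - <<'E'
from h import *
plan(.675,.097,.05,-11); print(bot.read_state()['joint_pos'])
E
```

```text
t 44.53 TCP [0.6804 0.0975 0.1794] yaw -10.0 tilt z [-0.172  0.024 -0.985] grip 0.803 F [-1.   0.3  0. ]
 roll 1.0 then t: [ 17.3   0.3 128.3] mm;  before-roll t: [ 17.3   0.7 128.3]
[0.00498853 0.59624316 1.12643724 0.02499896 1.59143647 1.74783568]
```

Call:
carry_out(rows=[{"fingers":0.6,"tx":0,"ty":0,"tz":0.04,"roll":0},{"fingers":0.6,"tx":0,"ty":0,"tz":0.04,"roll":0},{"fingers":0.6,"tx":0,"ty":0,"tz":0,"roll":0},{"fingers":0.6,"tx":0,"ty":0,"tz":0,"roll":0}])

```text
time: 44.87
ee_pos: [0.6713, 0.0994, 0.1043]
orientation: [-3.109, 0.271, 0.251]
contact_force: [-0.3, -0.2, 0.5]
grip_width: 0.798
```

```bash
python3 - <<'E'
from h import *
plan(.675,.097,.05,-11); print(bot.read_state()['joint_pos'])
E
```

```text
t 44.87 TCP [0.6713 0.0994 0.1043] yaw -10.0 tilt z [-0.158  0.024 -0.987] grip 0.798 F [-0.3 -0.2  0.5]
 roll 1.0 then t: [12.7  1.3 53. ] mm;  before-roll t: [12.7  1.5 53. ]
[0.00759838 0.63522231 1.2248981  0.02570514 1.44029249 1.74683919]
```

Call:
carry_out(rows=[{"fingers":0.6,"tx":0,"ty":0,"tz":0.001,"roll":0},{"fingers":0.6,"tx":0,"ty":0,"tz":0.001,"roll":0},{"fingers":0.6,"tx":0,"ty":0,"tz":0.001,"roll":0},{"fingers":0.6,"tx":0,"ty":0,"tz":0.001,"roll":0},{"fingers":0.6,"tx":0,"ty":0,"tz":0.001,"roll":0},{"fingers":0.6,"tx":0,"ty":0,"tz":0.001,"roll":0},{"fingers":0.6,"tx":0,"ty":0,"tz":0.001,"roll":0},{"fingers":0.6,"tx":0,"ty":0,"tz":0.001,"roll":0},{"fingers":0.6,"tx":0,"ty":0,"tz":0.001,"roll":0},{"fingers":0.6,"tx":0,"ty":0,"tz":0.001,"roll":0},{"fingers":0.6,"tx":0,"ty":0,"tz":0.001,"roll":0},{"fingers":0.6,"tx":0,"ty":0,"tz":0.001,"roll":0},{"fingers":0.6,"tx":0,"ty":0,"tz":0.001,"roll":0},{"fingers":0.6,"tx":0,"ty":0,"tz":0.001,"roll":0},{"fingers":0.6,"tx":0,"ty":0,"tz":0.001,"roll":0},{"fingers":0.6,"tx":0,"ty":0,"tz":0.001,"roll":0},{"fingers":0.6,"tx":0,"ty":0,"tz":0.001,"roll":0},{"fingers":0.6,"tx":0,"ty":0,"tz":0.001,"roll":0},{"fingers":0.6,"tx":0,"ty":0,"tz":0.001,"roll":0},{"fingers":0.6,"tx":0,"ty":0,"tz":0.001,"roll":0}])

```text
time: 46.53
ee_pos: [0.6723, 0.0998, 0.0896]
orientation: [-3.109, 0.271, 0.237]
contact_force: [0.1, -0.7, 0.8]
grip_width: 0.797
```

```bash
python3 - <<'E'
from h import *
plan(.675,.097,.05,-11)
E
```

```text
t 46.53 TCP [0.6723 0.0998 0.0896] yaw -10.0 tilt z [-0.149  0.024 -0.989] grip 0.797 F [ 0.1 -0.7  0.8]
 roll 1.0 then t: [ 9.1  2.1 38.6] mm;  before-roll t: [ 9.   2.2 38.6]
```

Call:
carry_out(rows=[{"fingers":0.6,"tx":-0.005,"ty":0,"tz":0,"roll":0},{"fingers":0.6,"tx":-0.005,"ty":0,"tz":0,"roll":0},{"fingers":0.6,"tx":-0.005,"ty":0,"tz":0,"roll":0},{"fingers":0.6,"tx":-0.005,"ty":0,"tz":0,"roll":0},{"fingers":0.6,"tx":-0.005,"ty":0,"tz":0,"roll":0},{"fingers":0.6,"tx":-0.005,"ty":0,"tz":0,"roll":0},{"fingers":0.6,"tx":-0.005,"ty":0,"tz":0,"roll":0},{"fingers":0.6,"tx":-0.005,"ty":0,"tz":0,"roll":0},{"fingers":0.6,"tx":-0.005,"ty":0,"tz":0,"roll":0},{"fingers":0.6,"tx":-0.005,"ty":0,"tz":0,"roll":0}])

```text
time: 47.37
ee_pos: [0.6185, 0.1093, 0.0981]
orientation: [-3.109, 0.271, 0.236]
contact_force: [1.0, 0.6, -0.7]
grip_width: 0.8
```

```bash
python3 - <<'E'
from h import *
plan(.675,.097,.05,-11)
E
```

```text
t 47.37 TCP [0.6185 0.1093 0.0981] yaw -10.0 tilt z [-0.149  0.024 -0.989] grip 0.8 F [ 1.   0.6 -0.7]
 roll 1.0 then t: [64.4  1.1 38.8] mm;  before-roll t: [64.4  2.3 38.8]
```

Call:
carry_out(rows=[{"fingers":-1,"tx":-0.02,"ty":0,"tz":0.01,"roll":0},{"fingers":-1,"tx":-0.012,"ty":0,"tz":0.02,"roll":0},{"fingers":-1,"tx":0,"ty":0,"tz":0.02,"roll":0},{"fingers":-1,"tx":0,"ty":0,"tz":0.008,"roll":0},{"fingers":-1,"tx":0,"ty":0,"tz":0,"roll":0}])

```text
time: 47.78
ee_pos: [0.5775, 0.117, 0.047]
orientation: [-3.109, 0.27, 0.227]
contact_force: [0.4, -0.6, -1.3]
grip_width: 0.089
```

```bash
python3 - <<'E'
from h import *
plan(.575,.11,.035)
E
```

```text
t 47.78 TCP [0.5775 0.117  0.047 ] yaw -9.9 tilt z [-0.143  0.025 -0.989] grip 0.089 F [ 0.4 -0.6 -1.3]
 roll 0 then t: [ 0.5  7.3 12.1] mm;  before-roll t: [ 0.5  7.3 12.1]
```

Call:
carry_out(rows=[{"fingers":-1,"tx":0,"ty":0,"tz":0.012,"roll":0},{"fingers":-1,"tx":-0.006,"ty":0,"tz":0.002,"roll":0},{"fingers":-1,"tx":-0.01,"ty":0,"tz":0,"roll":0},{"fingers":-1,"tx":-0.01,"ty":0,"tz":0,"roll":0},{"fingers":-1,"tx":-0.01,"ty":0,"tz":0,"roll":0},{"fingers":-1,"tx":-0.01,"ty":0,"tz":0,"roll":0}])

```text
time: 48.28
ee_pos: [0.55, 0.1244, 0.0423]
orientation: [-3.109, 0.274, 0.15]
contact_force: [21.9, 0.6, -14.8]
grip_width: 0.001
```

```bash
python3 - <<'E'
from h import *
plan(.575,.11,.035)
E
```

```text
t 48.28 TCP [0.55   0.1244 0.0423] yaw -10.0 tilt z [-0.094  0.025 -0.995] grip 0.001 F [ 21.9   0.6 -14.8]
 roll 0 then t: [27.7  9.8  4.6] mm;  before-roll t: [27.7  9.8  4.6]
```

Call:
carry_out(rows=[{"fingers":-1,"tx":-0.008,"ty":0,"tz":0,"roll":0},{"fingers":-1,"tx":-0.008,"ty":0,"tz":0,"roll":0},{"fingers":-1,"tx":-0.008,"ty":0,"tz":0,"roll":0},{"fingers":-1,"tx":-0.007,"ty":0,"tz":0,"roll":0}])

```text
time: 48.62
ee_pos: [0.5361, 0.1302, 0.0524]
orientation: [-3.106, 0.276, 0.082]
contact_force: [-0.1, -0.2, 0.4]
grip_width: 0.001
```

```bash
python3 - <<'E'
from h import *
plan(.675,.097,.1,-11)
E
```

```text
t 48.62 TCP [0.5361 0.1302 0.0524] yaw -10.1 tilt z [-0.051  0.027 -0.998] grip 0.001 F [-0.1 -0.2  0.4]
 roll 0.9 then t: [139.9   5.2 -55.5] mm;  before-roll t: [139.8   7.3 -55.5]
```

Call:
carry_out(rows=[{"fingers":0,"tx":0,"ty":0,"tz":-0.012,"roll":0},{"fingers":0.6,"tx":0.004,"ty":0,"tz":-0.012,"roll":0},{"fingers":0.6,"tx":0.01,"ty":0.001,"tz":-0.008,"roll":0.9},{"fingers":0.6,"tx":0.011,"ty":0.001,"tz":0,"roll":0},{"fingers":0.6,"tx":0.011,"ty":0.001,"tz":0,"roll":0},{"fingers":0.6,"tx":0.011,"ty":0.001,"tz":0,"roll":0},{"fingers":0.6,"tx":0.011,"ty":0.001,"tz":0,"roll":0},{"fingers":0.6,"tx":0.011,"ty":0,"tz":0,"roll":0},{"fingers":0.6,"tx":0.011,"ty":0,"tz":0,"roll":0},{"fingers":0.6,"tx":0.011,"ty":0,"tz":0,"roll":0},{"fingers":0.6,"tx":0.011,"ty":0,"tz":0,"roll":0},{"fingers":0.6,"tx":0.011,"ty":0,"tz":0,"roll":0},{"fingers":0.6,"tx":0.008,"ty":0,"tz":0,"roll":0},{"fingers":0.6,"tx":0,"ty":0,"tz":0,"roll":0}])

```text
time: 49.78
ee_pos: [0.6547, 0.0998, 0.0794]
orientation: [-3.106, 0.294, 0.103]
contact_force: [0.1, -0.2, 0.4]
grip_width: 0.798
```

```bash
python3 - <<'E'
from h import *
print(blocks(cap('top')),blocks(cap('wrist')))
plan(.675,.097,.05,-11)
E
```

```text
[] [(array([675.3,  96.6]), array([35.7, 72.6]), np.float32(-10.9))]
t 49.88 TCP [0.6531 0.1002 0.0792] yaw -10.8 tilt z [-0.065  0.027 -0.998] grip 0.801 F [-0.6  0.9 -0.1]
 roll 0.2 then t: [24.1 -0.6 27.6] mm;  before-roll t: [24.1 -0.5 27.6]
```

Call:
carry_out(rows=[{"fingers":0.6,"tx":0.01,"ty":0,"tz":0.01,"roll":0},{"fingers":0.6,"tx":0.01,"ty":0,"tz":0.02,"roll":0},{"fingers":0.6,"tx":0.004,"ty":0,"tz":0.02,"roll":0},{"fingers":0.6,"tx":0,"ty":0,"tz":0.01,"roll":0},{"fingers":0.3,"tx":0,"ty":0,"tz":0,"roll":0}], grip_force=50)

```text
time: 50.3
ee_pos: [0.6714, 0.0985, 0.0179]
orientation: [-3.105, 0.29, 0.106]
contact_force: [-1.1, 0.5, 0.1]
grip_width: 0.677
```

```bash
python3 - <<'E'
from h import *
plan(.675,.097,.01,-11)
E
```

```text
t 50.3 TCP [0.6714 0.0985 0.0179] yaw -10.7 tilt z [-0.066  0.027 -0.997] grip 0.677 F [-1.1  0.5  0.1]
 roll 0.3 then t: [4.3 0.9 7.6] mm;  before-roll t: [4.3 0.9 7.6]
```

Call:
carry_out(rows=[{"fingers":0.1,"tx":0.004,"ty":0.001,"tz":0.007,"roll":0},{"fingers":-1,"tx":0,"ty":0,"tz":0,"roll":0},{"fingers":-1,"tx":0,"ty":0,"tz":0,"roll":0},{"fingers":-1,"tx":0,"ty":0,"tz":0,"roll":0},{"fingers":-1,"tx":0,"ty":0,"tz":0,"roll":0}])

```text
time: 50.72
ee_pos: [0.6738, 0.0975, 0.0119]
orientation: [-3.105, 0.289, 0.107]
contact_force: [0.7, -0.5, 0.1]
grip_width: 0.408
```

```bash
python3 - <<'E'
from h import *
plan(.5236,-.06,.11,92.4)
E
```

```text
t 50.72 TCP [0.6738 0.0975 0.0119] yaw -10.6 tilt z [-0.066  0.027 -0.997] grip 0.408 F [ 0.7 -0.5  0.1]
 roll -103.0 then t: [-148.3 -162.8  -92.2] mm;  before-roll t: [-125.3  181.2  -92.2]
```

Call:
carry_out(rows=[{"fingers":-1,"tx":0,"ty":0,"tz":-0.025,"roll":0},{"fingers":-1,"tx":0,"ty":0,"tz":-0.03,"roll":0},{"fingers":-1,"tx":0,"ty":0.01,"tz":-0.03,"roll":0},{"fingers":-1,"tx":0,"ty":0.028,"tz":-0.008,"roll":0},{"fingers":-1,"tx":0,"ty":0.028,"tz":0,"roll":0},{"fingers":-1,"tx":-0.02,"ty":0.028,"tz":0,"roll":0},{"fingers":-1,"tx":-0.025,"ty":0.028,"tz":0,"roll":0},{"fingers":-1,"tx":-0.025,"ty":0.028,"tz":0,"roll":0},{"fingers":-1,"tx":-0.025,"ty":0.02,"tz":0,"roll":0},{"fingers":-1,"tx":-0.02,"ty":0.008,"tz":0,"roll":0},{"fingers":-1,"tx":0,"ty":0,"tz":0,"roll":-7},{"fingers":-1,"tx":0,"ty":0,"tz":0,"roll":-7},{"fingers":-1,"tx":0,"ty":0,"tz":0,"roll":-7},{"fingers":-1,"tx":0,"ty":0,"tz":0,"roll":-7},{"fingers":-1,"tx":0,"ty":0,"tz":0,"roll":-7},{"fingers":-1,"tx":0,"ty":0,"tz":0,"roll":-7},{"fingers":-1,"tx":0,"ty":0,"tz":0,"roll":-7},{"fingers":-1,"tx":0,"ty":0,"tz":0,"roll":-7}])

```text
time: 52.22
ee_pos: [0.5332, -0.0669, 0.1285]
orientation: [-2.848, -1.242, 0.044]
contact_force: [0.1, 0.3, -0.4]
grip_width: 0.404
```

```bash
python3 - <<'E'
from h import *
plan(.5236,-.06,.11,92.4)
E
```

```text
t 52.22 TCP [ 0.5332 -0.0669  0.1285] yaw 47.1 tilt z [-0.039  0.02  -0.999] grip 0.404 F [ 0.1  0.3 -0.4]
 roll -45.3 then t: [ 6.9 -8.5 19. ] mm;  before-roll t: [ -1.2 -10.9  19. ]
```

Call:
carry_out(rows=[{"fingers":-1,"tx":0,"ty":-0.005,"tz":0.002,"roll":-7},{"fingers":-1,"tx":0,"ty":-0.005,"tz":0.002,"roll":-7},{"fingers":-1,"tx":0,"ty":-0.002,"tz":0.002,"roll":-7},{"fingers":-1,"tx":0,"ty":-0.001,"tz":0.002,"roll":-7},{"fingers":-1,"tx":0,"ty":-0.001,"tz":0.002,"roll":-7},{"fingers":-1,"tx":0.003,"ty":0,"tz":0.01,"roll":-5},{"fingers":-1,"tx":0.002,"ty":0,"tz":0.02,"roll":0},{"fingers":-1,"tx":0,"ty":0,"tz":0.02,"roll":0},{"fingers":-1,"tx":0,"ty":0,"tz":0.01,"roll":0},{"fingers":-1,"tx":0,"ty":0,"tz":0,"roll":0}])

```text
time: 53.05
ee_pos: [0.5258, -0.0536, 0.0679]
orientation: [-2.234, -2.175, 0.005]
contact_force: [-0.5, 0.3, -1.0]
grip_width: 0.406
```

```bash
python3 - <<'E'
from h import *
plan(.5236,-.06,.031,92.4)
E
```

```text
t 53.05 TCP [ 0.5258 -0.0536  0.0679] yaw 88.5 tilt z [-0.018  0.015 -1.   ] grip 0.406 F [-0.5  0.3 -1. ]
 roll -3.9 then t: [-6.9 -1.8 36.9] mm;  before-roll t: [-7.  -1.4 36.9]
```

Call:
carry_out(rows=[{"fingers":-1,"tx":-0.005,"ty":-0.001,"tz":0.01,"roll":-3.9},{"fingers":-1,"tx":-0.002,"ty":-0.002,"tz":0.012,"roll":0},{"fingers":-1,"tx":0,"ty":-0.001,"tz":0.01,"roll":0},{"fingers":-1,"tx":0,"ty":0,"tz":0.002,"roll":0},{"fingers":-1,"tx":0,"ty":0,"tz":0,"roll":0}])

```text
time: 53.47
ee_pos: [0.5244, -0.0612, 0.037]
orientation: [-2.16, -2.257, -0.002]
contact_force: [0.6, 0.3, -0.5]
grip_width: 0.406
```

```bash
python3 - <<'E'
from h import *
plan(.5236,-.06,.029,92.4)
E
```

```text
t 53.47 TCP [ 0.5244 -0.0612  0.037 ] yaw 92.5 tilt z [-0.012  0.013 -1.   ] grip 0.406 F [ 0.6  0.3 -0.5]
 roll 0.1 then t: [ 1.1 -0.7  8. ] mm;  before-roll t: [ 1.1 -0.6  8. ]
```

Call:
carry_out(rows=[{"fingers":-1,"tx":0,"ty":0,"tz":0.006,"roll":0},{"fingers":-1,"tx":0,"ty":0,"tz":0.003,"roll":0},{"fingers":0.3,"tx":0,"ty":0,"tz":0,"roll":0},{"fingers":0.3,"tx":0,"ty":0,"tz":0,"roll":0},{"fingers":0.3,"tx":0,"ty":0,"tz":0,"roll":0},{"fingers":0.3,"tx":0,"ty":0,"tz":-0.025,"roll":0},{"fingers":0.3,"tx":0,"ty":0,"tz":-0.025,"roll":0},{"fingers":0.3,"tx":0,"ty":0,"tz":-0.025,"roll":0},{"fingers":0.3,"tx":-0.02,"ty":-0.001,"tz":0,"roll":0},{"fingers":0.3,"tx":-0.025,"ty":-0.001,"tz":0,"roll":0},{"fingers":0.3,"tx":-0.025,"ty":-0.001,"tz":0,"roll":0},{"fingers":0.3,"tx":-0.025,"ty":-0.001,"tz":0,"roll":0},{"fingers":0.3,"tx":-0.025,"ty":-0.001,"tz":0,"roll":0},{"fingers":0.3,"tx":-0.025,"ty":-0.001,"tz":0,"roll":0},{"fingers":0.3,"tx":-0.025,"ty":-0.001,"tz":0,"roll":0},{"fingers":0.3,"tx":-0.025,"ty":-0.001,"tz":0,"roll":0},{"fingers":0.3,"tx":-0.025,"ty":-0.001,"tz":0,"roll":0},{"fingers":0.3,"tx":-0.025,"ty":-0.001,"tz":0,"roll":0},{"fingers":0.3,"tx":-0.023,"ty":0,"tz":0,"roll":0},{"fingers":0.3,"tx":0,"ty":0,"tz":0,"roll":0}])

```text
time: 55.13
ee_pos: [0.5338, -0.343, 0.1128]
orientation: [2.165, 2.277, 0.009]
contact_force: [0.2, -0.3, 0.1]
grip_width: 0.649
```

```bash
python3 - <<'E'
from h import *
c=cap('wrist'); print(sleeve(c))
plan(.5345,-.345,.03,93.5)
c=cap('top'); cv2.imwrite('pics/t3.png',cv2.resize(c['pixels'][160:360,120:480,::-1],None,fx=2.2,fy=2.2,interpolation=cv2.INTER_CUBIC))
E
```

```text
[(array([ 534.4, -345.1]), array([24.9, 58.6]), np.float32(-86.7))]
t 55.18 TCP [ 0.5337 -0.3409  0.1126] yaw 92.9 tilt z [ 0.004  0.006 -1.   ] grip 0.651 F [ 0.1 -0.4  0.2]
 roll -0.6 then t: [-4.6  0.2 82.6] mm;  before-roll t: [-4.6  0.2 82.6]
```

View pics/t3.png

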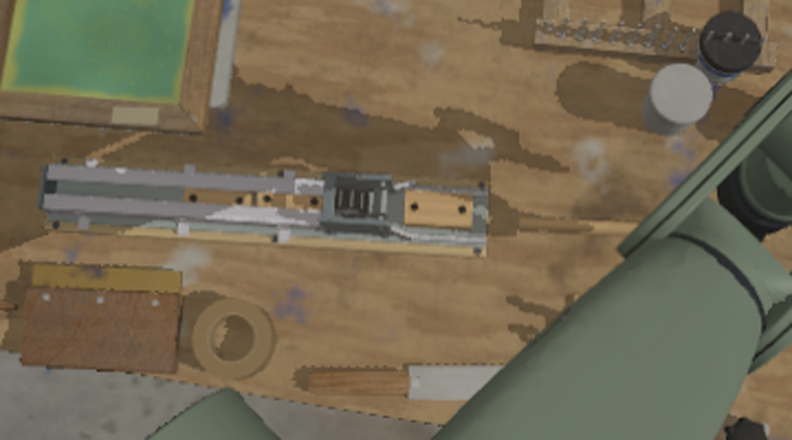

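The third block sits straight in the infeed at (438,208), and the other two show through the run-out slot at (190–315,200). Next I regrip the stick.

Call:
carry_out(rows=[{"fingers":0.3,"tx":-0.004,"ty":0,"tz":0.015,"roll":-0.6},{"fingers":0.3,"tx":-0.002,"ty":0,"tz":0.02,"roll":0},{"fingers":0.3,"tx":-0.001,"ty":0,"tz":0.02,"roll":0},{"fingers":0.3,"tx":0,"ty":0,"tz":0.02,"roll":0},{"fingers":0.3,"tx":0,"ty":0,"tz":0.01,"roll":0}], grip_force=70)

```text
time: 55.65
ee_pos: [0.5371, -0.342, 0.0254]
orientation: [2.14, 2.297, 0.015]
contact_force: [-1.0, 1.0, -0.1]
grip_width: 0.653
```

```bash
python3 - <<'E'
from h import *
plan(.5345,-.345,.005,93.4)
E
```

```text
t 55.65 TCP [ 0.5371 -0.342   0.0254] yaw 94.1 tilt z [ 0.008  0.005 -1.   ] grip 0.653 F [-1.   1.  -0.1]
 roll 0.7 then t: [-3.  -2.9 20.4] mm;  before-roll t: [-2.9 -2.9 20.4]
```

Call:
carry_out(rows=[{"fingers":0.3,"tx":-0.002,"ty":-0.002,"tz":0.008,"roll":0.6},{"fingers":0.3,"tx":-0.001,"ty":-0.001,"tz":0.009,"roll":0},{"fingers":0,"tx":0,"ty":0,"tz":0.002,"roll":0},{"fingers":-1,"tx":0,"ty":0,"tz":0,"roll":0},{"fingers":-1,"tx":0,"ty":0,"tz":0,"roll":0},{"fingers":-1,"tx":0,"ty":0,"tz":0,"roll":0},{"fingers":-1,"tx":0,"ty":0,"tz":0,"roll":0}])

```text
time: 56.23
ee_pos: [0.533, -0.3408, 0.0018]
orientation: [-2.147, -2.288, -0.015]
contact_force: [-0.5, -0.0, -1.2]
grip_width: 0.293
```

```bash
python3 - <<'E'
from h import *
plan(.5355,-.335,.026,93)
E
```

```text
t 56.23 TCP [ 0.533  -0.3408  0.0018] yaw 93.7 tilt z [ 0.003  0.009 -1.   ] grip 0.293 F [-0.5 -0.  -1.2]
 roll 0.7 then t: [  5.8   2.9 -24.1] mm;  before-roll t: [  5.8   3.  -24.1]
```

Call:
carry_out(rows=[{"fingers":-1,"tx":0,"ty":0.001,"tz":-0.01,"roll":0.6},{"fingers":-1,"tx":0,"ty":0.001,"tz":-0.01,"roll":0},{"fingers":-1,"tx":0.006,"ty":0,"tz":-0.002,"roll":0},{"fingers":-1,"tx":0.012,"ty":0,"tz":0.001,"roll":0},{"fingers":-1,"tx":0.012,"ty":0,"tz":0.001,"roll":0},{"fingers":-1,"tx":0.012,"ty":-0.001,"tz":0.001,"roll":0},{"fingers":-1,"tx":0.012,"ty":-0.001,"tz":0.001,"roll":0}])

```text
time: 56.82
ee_pos: [0.5322, -0.2862, 0.0261]
orientation: [2.163, 2.273, 0.016]
contact_force: [-0.1, -0.1, -1.6]
grip_width: 0.288
```

```bash
python3 - <<'E'
from h import *
plan(.5315,-.25,.026,92.4)
E
```

```text
t 56.82 TCP [ 0.5322 -0.2862  0.0261] yaw 92.8 tilt z [ 0.01   0.004 -1.   ] grip 0.288 F [-0.1 -0.1 -1.6]
 roll 0.4 then t: [36.2  0.8  0.3] mm;  before-roll t: [36.2  1.1  0.3]
```

Call:
carry_out(rows=[{"fingers":-1,"tx":0.012,"ty":0,"tz":0,"roll":0.4},{"fingers":-1,"tx":0.012,"ty":0,"tz":0.001,"roll":0},{"fingers":-1,"tx":0.012,"ty":0,"tz":0.001,"roll":0},{"fingers":-1,"tx":0.012,"ty":0,"tz":0.001,"roll":0},{"fingers":-1,"tx":0.012,"ty":0,"tz":0,"roll":0},{"fingers":-1,"tx":0.012,"ty":0,"tz":0,"roll":0},{"fingers":-1,"tx":0.012,"ty":-0.001,"tz":-0.001,"roll":0}])

```text
time: 57.4
ee_pos: [0.5301, -0.2043, 0.0274]
orientation: [2.145, 2.257, -0.003]
contact_force: [-1.4, -9.8, 0.7]
grip_width: 0.287
```

```bash
python3 - <<'E'
from h import *
plan(.5272,-.144,.030,92.4)
E
```

```text
t 57.4 TCP [ 0.5301 -0.2043  0.0274] yaw 92.9 tilt z [ 0.019 -0.021 -1.   ] grip 0.287 F [-1.4 -9.8  0.7]
 roll 0.5 then t: [60.3 -0.3 -3.9] mm;  before-roll t: [60.3  0.2 -3.9]
```

Call:
carry_out(rows=[{"fingers":-1,"tx":0.014,"ty":-0.001,"tz":-0.001,"roll":0},{"fingers":-1,"tx":0.014,"ty":-0.001,"tz":-0.001,"roll":0},{"fingers":-1,"tx":0.014,"ty":-0.001,"tz":-0.001,"roll":0},{"fingers":-1,"tx":0.014,"ty":-0.001,"tz":-0.001,"roll":0},{"fingers":-1,"tx":0.013,"ty":-0.001,"tz":-0.001,"roll":0}])

```text
time: 57.82
ee_pos: [0.5278, -0.1467, 0.0358]
orientation: [2.114, 2.238, -0.022]
contact_force: [0.4, -1.6, -4.5]
grip_width: 0.289
```

```bash
python3 - <<'E'
from h import *
plan(.5272,-.138,.030,92.4); runout()
E
```

```text
t 57.82 TCP [ 0.5278 -0.1467  0.0358] yaw 93.2 tilt z [ 0.036 -0.054 -0.998] grip 0.289 F [ 0.4 -1.6 -4.5]
 roll 0.8 then t: [ 9.  -0.4  5.3] mm;  before-roll t: [ 9.  -0.2  5.3]
[(np.float64(0.05), 92), (np.float64(0.06), 44), (np.float64(0.07), 44), (np.float64(0.08), 44), (np.float64(0.09), 44), (np.float64(0.1), 42), (np.float64(0.11), 44), (np.float64(0.12), 44), (np.float64(0.13), 45), (np.float64(0.14), 43), (np.float64(0.15), 44), (np.float64(0.16), 43), (np.float64(0.17), 43), (np.float64(0.18), 44), (np.float64(0.19), 43), (np.float64(0.2), 44), (np.float64(0.21), 44), (np.float64(0.22), 44), (np.float64(0.23), 44), (np.float64(0.24), 44), (np.float64(0.25), 44), (np.float64(0.26), 43), (np.float64(0.27), 16), (np.float64(0.28), 15), (np.float64(0.29), 16), (np.float64(0.3), 15), (np.float64(0.31), 14), (np.float64(0.32), 16), (np.float64(0.33), 15), (np.float64(0.34), 14), (np.float64(0.35), 16), (np.float64(0.36), 38), (np.float64(0.37), None)]
```

Call:
carry_out(rows=[{"fingers":-1,"tx":0.01,"ty":0,"tz":0,"roll":0.6},{"fingers":-1,"tx":0.008,"ty":0,"tz":0,"roll":0},{"fingers":-1,"tx":-0.01,"ty":0,"tz":0,"roll":0},{"fingers":-1,"tx":-0.03,"ty":0,"tz":0,"roll":0},{"fingers":-1,"tx":-0.03,"ty":0,"tz":0,"roll":0},{"fingers":-1,"tx":-0.03,"ty":0,"tz":0,"roll":0},{"fingers":-1,"tx":-0.03,"ty":0,"tz":0,"roll":0},{"fingers":-1,"tx":-0.03,"ty":0,"tz":0,"roll":0},{"fingers":-1,"tx":-0.02,"ty":0,"tz":-0.03,"roll":0},{"fingers":-1,"tx":0,"ty":0,"tz":-0.04,"roll":0},{"fingers":-1,"tx":0,"ty":0,"tz":-0.03,"roll":0},{"fingers":-1,"tx":0,"ty":0,"tz":-0.01,"roll":0},{"fingers":-1,"tx":0,"ty":0,"tz":0,"roll":0},{"fingers":-1,"tx":0,"ty":0,"tz":0,"roll":0}])

```text
time: 59.03
ee_pos: [0.526, -0.306, 0.1496]
orientation: [2.134, 2.249, -0.017]
contact_force: [0.4, 0.1, -2.4]
grip_width: 0.293
```

```bash
python3 - <<'E'
from h import *
plan(.45,-.285,.14,87.5); runout()
c=cap('wrist'); save(c,'w6'); print(c['wc'].round(3).tolist())
P=cloud(c).reshape(-1,3)
b=P[(P[:,0]>.34)&(P[:,0]<.47)&(P[:,1]<-.19)&(P[:,1]>-.39)]
print(len(b), [(round(z,3),int((abs(b[:,2]-z)<.002).sum())) for z in np.arange(0,.08,.004)])
E
```

```text
t 59.03 TCP [ 0.526  -0.306   0.1496] yaw 93.0 tilt z [ 0.022 -0.037 -0.999] grip 0.293 F [ 0.4  0.1 -2.4]
 roll 5.5 then t: [ 18.  -77.    7.1] mm;  before-roll t: [ 25.3 -74.9   7.1]
[(np.float64(0.05), 92), (np.float64(0.06), 15), (np.float64(0.07), 38), (np.float64(0.08), 43), (np.float64(0.09), 43), (np.float64(0.1), 43), (np.float64(0.11), 44), (np.float64(0.12), 44), (np.float64(0.13), 44), (np.float64(0.14), 42), (np.float64(0.15), 43), (np.float64(0.16), 44), (np.float64(0.17), 45), (np.float64(0.18), 44), (np.float64(0.19), 44), (np.float64(0.2), 44), (np.float64(0.21), 44), (np.float64(0.22), 44), (np.float64(0.23), 44), (np.float64(0.24), 43), (np.float64(0.25), 44), (np.float64(0.26), 44), (np.float64(0.27), 44), (np.float64(0.28), 44), (np.float64(0.29), 15), (np.float64(0.3), 15), (np.float64(0.31), 17), (np.float64(0.32), 16), (np.float64(0.33), 16), (np.float64(0.34), 16), (np.float64(0.35), 15), (np.float64(0.36), 39), (np.float64(0.37), None)]
[[0.998, 0.044, 0.037, 0.519], [0.054, -0.938, -0.342, -0.221], [0.02, 0.344, -0.939, 0.289], [0.0, 0.0, 0.0, 1.0]]
55199 [(np.float64(0.0), 25321), (np.float64(0.004), 457), (np.float64(0.008), 19218), (np.float64(0.012), 405), (np.float64(0.016), 592), (np.float64(0.02), 1519), (np.float64(0.024), 497), (np.float64(0.028), 427), (np.float64(0.032), 315), (np.float64(0.036), 747), (np.float64(0.04), 614), (np.float64(0.044), 370), (np.float64(0.048), 221), (np.float64(0.052), 194), (np.float64(0.056), 398), (np.float64(0.06), 1580), (np.float64(0.064), 361), (np.float64(0.068), 72), (np.float64(0.072), 484), (np.float64(0.076), 291)]
```

View pics/w6.png

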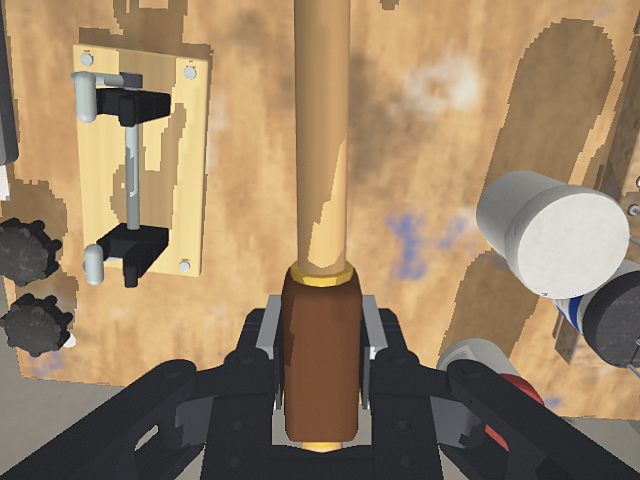

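```bash
python3 - <<'E'
from h import *
for n in ('wrist','top'):
    c=cap(n); P=cloud(c); hsv=cv2.cvtColor(c['pixels'],cv2.COLOR_RGB2HSV)
    reg=(P[...,0]>.33)&(P[...,0]<.48)&(P[...,1]<-.19)&(P[...,1]>-.40)
    m=(reg&(abs(P[...,2]-.008)<.0035)).astype(np.uint8)*255
    m=cv2.morphologyEx(m,cv2.MORPH_OPEN,np.ones((3,3)))
    cs=np.vstack([k for k in cv2.findContours(m,cv2.RETR_EXTERNAL,cv2.CHAIN_APPROX_NONE)[0] if cv2.contourArea(k)>60]).reshape(-1,2)
    q=onplane(c,cs,.008)[:,:2]*1000
    r=cv2.minAreaRect(q.astype(np.float32)); print(n,'base',r)
    bx=cv2.boxPoints(r); print(bx.round(1).tolist())
    dark=reg&(hsv[...,2]<60)&(P[...,2]>.03)
    Q=P[dark]
    for lo,hi in ((.03,.045),(.045,.058),(.058,.065),(.068,.08)):
        for s in (1,-1):
            w=Q[(Q[:,2]>lo)&(Q[:,2]<hi)&((Q[:,1]-r[0][1]/1000)*s>0)]
            if len(w)>3: print(lo,s,len(w),'x',w[:,0].min().round(4),w[:,0].max().round(4),'y',w[:,1].min().round(4),w[:,1].max().round(4))
E
```

```text
wrist base ((407.2628479003906, -283.87908935546875), (149.6707763671875, 84.07813262939453), 85.54625701904297)
[[359.5, -355.20001220703125], [443.3999938964844, -361.79998779296875], [455.0, -212.5], [371.20001220703125, -206.0]]
0.03 1 865 x 0.3987 0.4305 y -0.2469 -0.2316
0.03 -1 1003 x 0.39 0.4239 y -0.3357 -0.3208
0.045 1 263 x 0.4006 0.4307 y -0.2468 -0.2331
0.045 -1 323 x 0.3903 0.424 y -0.336 -0.3215
0.058 1 203 x 0.4189 0.4309 y -0.2471 -0.2331
0.058 -1 203 x 0.4126 0.4236 y -0.3362 -0.3226
0.068 1 448 x 0.4245 0.4323 y -0.2472 -0.2334
0.068 -1 321 x 0.4169 0.4255 y -0.3372 -0.3228Traceback (most recent call last):
  File "<stdin>", line 7, in <module>
    return _nx.concatenate(arrs, 0, dtype=dtype, casting=casting)
           ~~~~~~~~~~~~~~~^^^^^^^^^^^^^^^^^^^^^^^^^^^^^^^^^^^^^^^
ValueError: need at least one array to concatenate
```

Call:
carry_out(rows=[{"fingers":-1,"tx":0.019,"ty":-0.03,"tz":0,"roll":3.5},{"fingers":-1,"tx":0.019,"ty":-0.03,"tz":0,"roll":3.3},{"fingers":-1,"tx":0,"ty":0,"tz":0,"roll":0},{"fingers":-1,"tx":-0.019,"ty":0.03,"tz":0,"roll":0},{"fingers":-1,"tx":-0.019,"ty":0.03,"tz":0,"roll":0},{"fingers":-1,"tx":0,"ty":0,"tz":0,"roll":0},{"fingers":-1,"tx":0.019,"ty":-0.03,"tz":0,"roll":0},{"fingers":-1,"tx":0.019,"ty":-0.03,"tz":0,"roll":0},{"fingers":-1,"tx":0,"ty":0,"tz":0,"roll":0},{"fingers":-1,"tx":-0.019,"ty":0.03,"tz":0,"roll":0},{"fingers":-1,"tx":-0.019,"ty":0.03,"tz":0,"roll":0},{"fingers":-1,"tx":0,"ty":0,"tz":0,"roll":0}])

```text
time: 60.23
ee_pos: [0.4967, -0.2847, 0.1064]
orientation: [-2.259, -2.127, 0.031]
contact_force: [0.7, -0.5, -0.3]
grip_width: 0.29
```

```bash
python3 - <<'E'
from h import *
s=bot.read_state(); c=cap('wrist'); ax=s['ee_pos'][2]+.0112
print(sleeve(c,ax+.013), s['ee_pos'].round(4))
plan(.4073,-.280,.11,86)
E
```

```text
[(array([ 490.1, -289.1]), array([2.4, 1.7]), np.float32(85.7)), (array([ 497.8, -290.1]), array([62. , 25.2]), np.float32(86.6))] [ 0.4967 -0.2847  0.1064]
t 60.28 TCP [ 0.4943 -0.2826  0.1059] yaw 86.5 tilt z [-0.045  0.018 -0.999] grip 0.294 F [-1.5  0.6 -1.5]
 roll 0.5 then t: [ -3.4 -87.   -0.1] mm;  before-roll t: [ -2.6 -87.1  -0.1]
```

Call:
carry_out(rows=[{"fingers":-1,"tx":0,"ty":-0.018,"tz":-0.01,"roll":1},{"fingers":-1,"tx":0,"ty":-0.022,"tz":-0.002,"roll":0},{"fingers":-1,"tx":0,"ty":-0.022,"tz":0,"roll":0},{"fingers":-1,"tx":0,"ty":-0.018,"tz":0,"roll":0},{"fingers":-1,"tx":0,"ty":0,"tz":0,"roll":0},{"fingers":-1,"tx":0,"ty":0,"tz":0,"roll":0}])

```text
time: 60.78
ee_pos: [0.4082, -0.2703, 0.1158]
orientation: [-2.258, -2.099, 0.033]
contact_force: [0.6, -0.5, -1.1]
grip_width: 0.291
```

```bash
python3 - <<'E'
from h import *
plan(.4073,-.2795,.08,85.5)
c=cap('wrist'); save(c,'w7'); s=bot.read_state()
print(sleeve(c,s['ee_pos'][2]+.0242))
E
```

```text
t 60.78 TCP [ 0.4082 -0.2703  0.1158] yaw 85.8 tilt z [-0.056  0.028 -0.998] grip 0.291 F [ 0.6 -0.5 -1.1]
 roll 0.3 then t: [-10.1   1.9  35.5] mm;  before-roll t: [-10.1   1.8  35.5]
[(array([ 399.9, -301.2]), array([4. , 1.8]), np.float32(85.0)), (array([ 400.9, -296.7]), array([3.4, 2.1]), np.float32(88.8)), (array([ 410. , -256.7]), array([5.6, 2.7]), np.float32(73.3)), (array([ 409.6, -276.2]), array([61.4, 25.2]), np.float32(85.8))]
```

View pics/w7.png

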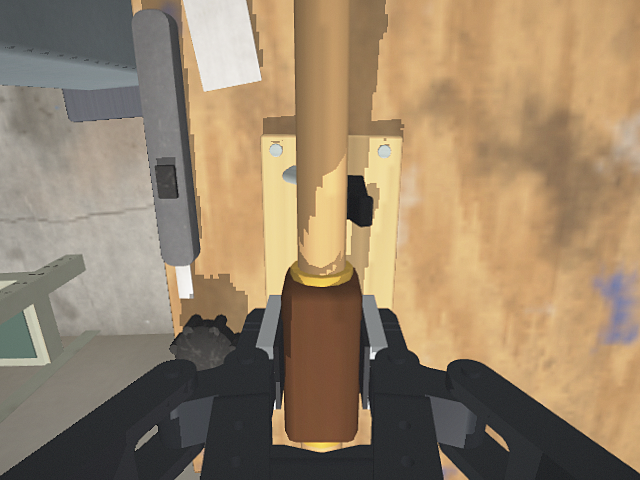

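Call:
carry_out(rows=[{"fingers":-1,"tx":-0.005,"ty":0.001,"tz":0.004,"roll":0.3},{"fingers":-1,"tx":-0.003,"ty":0,"tz":0.01,"roll":0},{"fingers":-1,"tx":-0.001,"ty":0,"tz":0.01,"roll":0},{"fingers":-1,"tx":0,"ty":0,"tz":0.006,"roll":0},{"fingers":-1,"tx":0,"ty":0,"tz":0.001,"roll":0}], grip_force=90)

```text
time: 61.25
ee_pos: [0.4096, -0.2795, 0.0811]
orientation: [-2.262, -2.096, 0.033]
contact_force: [-0.6, -0.6, -1.4]
grip_width: 0.285
```

```bash
python3 - <<'E'
from h import *
plan(.4077,-.2786,.0348,85.5)
c=cap('wrist'); s=bot.read_state()
print(sleeve(c,s['ee_pos'][2]+.0242))
E
```

```text
t 61.25 TCP [ 0.4096 -0.2795  0.0811] yaw 85.6 tilt z [-0.054  0.027 -0.998] grip 0.285 F [-0.6 -0.6 -1.4]
 roll 0.1 then t: [-0.4  0.7 46.3] mm;  before-roll t: [-0.4  0.7 46.3]
[(array([ 410.9, -285.1]), array([61.7, 25.1]), np.float32(85.5))]
```

Call:
carry_out(rows=[{"fingers":-1,"tx":0,"ty":0,"tz":0.006,"roll":0},{"fingers":-1,"tx":0,"ty":0,"tz":0.007,"roll":0},{"fingers":-1,"tx":0,"ty":0,"tz":0.007,"roll":0},{"fingers":-1,"tx":0,"ty":0,"tz":0.003,"roll":0}])

```text
time: 61.63
ee_pos: [0.409, -0.279, 0.0563]
orientation: [-2.263, -2.097, 0.033]
contact_force: [-0.8, 0.2, -0.9]
grip_width: 0.286
```

```bash
python3 - <<'E'
from h import *
plan(.4077,-.2786,.0348,85.5)
E
```

```text
t 61.63 TCP [ 0.409  -0.279   0.0563] yaw 85.6 tilt z [-0.054  0.027 -0.998] grip 0.286 F [-0.8  0.2 -0.9]
 roll 0.1 then t: [-0.1 -0.1 21.5] mm;  before-roll t: [-0.1 -0.1 21.5]
```

Call:
carry_out(rows=[{"fingers":-1,"tx":0,"ty":0,"tz":0.007,"roll":0},{"fingers":-1,"tx":0,"ty":0,"tz":0.007,"roll":0},{"fingers":-1,"tx":0,"ty":0,"tz":0.008,"roll":0},{"fingers":-1,"tx":0,"ty":0,"tz":0.008,"roll":0}])

```text
time: 61.97
ee_pos: [0.4064, -0.2809, 0.0328]
orientation: [-2.261, -2.097, 0.042]
contact_force: [-16.5, 17.2, 80.7]
grip_width: 0.281
```

```bash
python3 - <<'E'
from h import *
plan(.4077,-.2786,.0348,85.5)
c=cap('wrist'); s=bot.read_state()
print(sleeve(c,s['ee_pos'][2]+.0242))
E
```

```text
t 61.97 TCP [ 0.4064 -0.2809  0.0328] yaw 85.6 tilt z [-0.059  0.024 -0.998] grip 0.281 F [-16.5  17.2  80.7]
 roll 0.1 then t: [ 2.5  1.  -2. ] mm;  before-roll t: [ 2.5  1.  -2. ]
[(array([ 408., -270.]), array([3.6, 2.2]), np.float32(77.3)), (array([ 407.8, -286.4]), array([61.4, 25.1]), np.float32(85.6))]
```

Call:
carry_out(rows=[{"fingers":-1,"tx":0,"ty":0,"tz":-0.001,"roll":0},{"fingers":-1,"tx":0,"ty":0,"tz":0,"roll":0}])

```text
time: 62.18
ee_pos: [0.4063, -0.2811, 0.0346]
orientation: [-2.261, -2.096, 0.043]
contact_force: [-0.8, -0.1, -1.2]
grip_width: 0.29
```

```bash
python3 - <<'E'
from h import *
plan(.4077,-.2786,.0348,85.5)
c=cap('side'); cv2.imwrite('pics/s3.png',cv2.resize(c['pixels'][160:260,300:440,::-1],None,fx=5,fy=5,interpolation=cv2.INTER_CUBIC))
E
```

```text
t 62.18 TCP [ 0.4063 -0.2811  0.0346] yaw 85.6 tilt z [-0.06   0.024 -0.998] grip 0.29 F [-0.8 -0.1 -1.2]
 roll 0.1 then t: [ 2.6  1.2 -0.2] mm;  before-roll t: [ 2.6  1.2 -0.2]
```

View pics/s3.png

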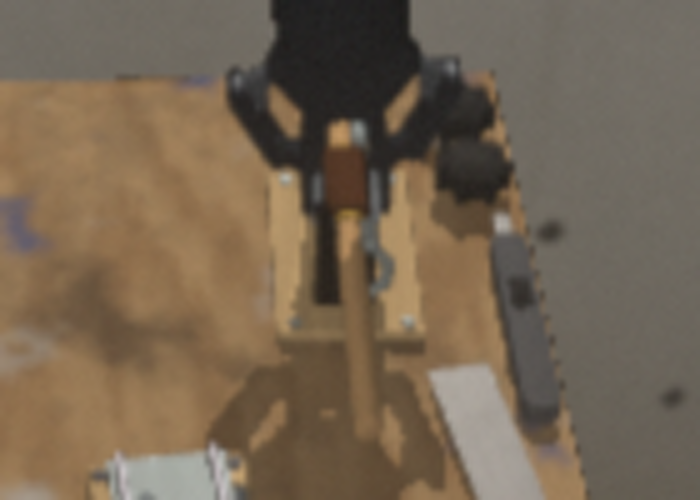

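The force has relaxed to zero and the rod axis is at about 46 mm, lying in the clip. Next I release and rise.

Call:
carry_out(rows=[{"fingers":0.1,"tx":0,"ty":0,"tz":0,"roll":0},{"fingers":0.1,"tx":0,"ty":0,"tz":0,"roll":0},{"fingers":0.1,"tx":0,"ty":0,"tz":0,"roll":0},{"fingers":0.1,"tx":0,"ty":0,"tz":0,"roll":0},{"fingers":0.1,"tx":0,"ty":0,"tz":-0.008,"roll":0},{"fingers":0.1,"tx":0,"ty":0,"tz":-0.015,"roll":0},{"fingers":0.1,"tx":0,"ty":0,"tz":-0.025,"roll":0},{"fingers":0.1,"tx":0,"ty":0,"tz":-0.035,"roll":0},{"fingers":0.1,"tx":0,"ty":0,"tz":-0.035,"roll":0},{"fingers":0.1,"tx":0,"ty":0,"tz":0,"roll":0}])

```text
time: 63.07
ee_pos: [0.4127, -0.2825, 0.1554]
orientation: [-2.256, -2.093, 0.041]
contact_force: [1.4, -0.6, 1.8]
grip_width: 0.558
```

```bash
python3 - <<'E'
from h import *
plan(.4077,-.2786,.2,85.5)
c=cap('wrist'); print(sleeve(c,.059)); P=cloud(c)
cv2.imwrite('pics/w8.png',c['pixels'][:,:,::-1]); runout()
v,u=proj(c,[[.4073,-.2839,.059]])[0][::-1].astype(int); print('sleeve top z',P[v-4:v+5,u-4:u+5,2].mean())
E
```

```text
t 63.07 TCP [ 0.4127 -0.2825  0.1554] yaw 85.6 tilt z [-0.063  0.029 -0.998] grip 0.558 F [ 1.4 -0.6  1.8]
 roll 0.1 then t: [  4.6  -8.2 -44. ] mm;  before-roll t: [  4.6  -8.2 -44. ]
[(array([ 408.1, -286.7]), array([58.8, 24.8]), np.float32(85.1))]
[(np.float64(0.05), 93), (np.float64(0.06), 16), (np.float64(0.07), 39), (np.float64(0.08), 43), (np.float64(0.09), 44), (np.float64(0.1), 43), (np.float64(0.11), 43), (np.float64(0.12), 43), (np.float64(0.13), 43), (np.float64(0.14), 44), (np.float64(0.15), 43), (np.float64(0.16), 43), (np.float64(0.17), 43), (np.float64(0.18), 43), (np.float64(0.19), 43), (np.float64(0.2), 43), (np.float64(0.21), 43), (np.float64(0.22), 44), (np.float64(0.23), 44), (np.float64(0.24), 43), (np.float64(0.25), 44), (np.float64(0.26), 44), (np.float64(0.27), 44), (np.float64(0.28), 44), (np.float64(0.29), 14), (np.float64(0.3), 16), (np.float64(0.31), 16), (np.float64(0.32), 16), (np.float64(0.33), 16), (np.float64(0.34), 16), (np.float64(0.35), 15), (np.float64(0.36), 39), (np.float64(0.37), 47)]
sleeve top z 0.05913065019242336
```

View pics/w8.png

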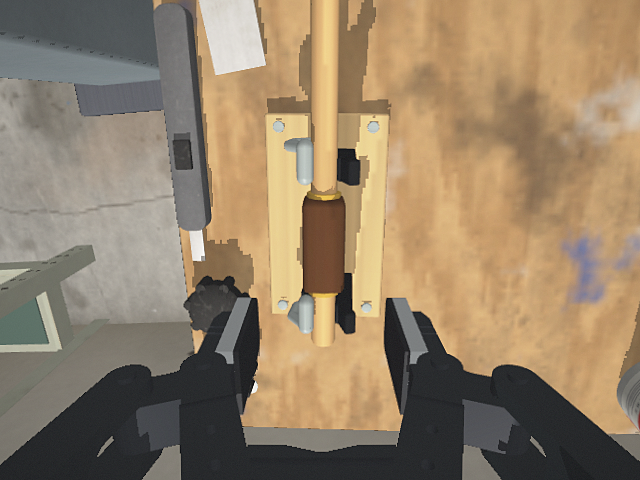

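```bash
python3 -c "
from plant import bot
bot.finish_job()"
```

```text
the job is handed in; nothing more can be done
```

The job is handed in: all three blocks went through the roll marker with the push stick, and the stick is pressed into the fork clip. It took 63 s of the 208 s allowed, and no verdict was reported. I saw no fourth block in either the top or side view.

**Blocks:** at the last check the three lie end to end in the run-out. The rear one starts about 35 mm past the axle, well clear of the wheel. I did not read the wheel's arm angle directly. I take it to be at rest because the stick is out of the throat and the last block is past the wheel.

**Stick:** the sleeve's middle is about 3 mm from the clip's middle, with the axis about 46 mm above the table and within 1 mm of the seat sideways. It is within half a degree of the clip's line. The final wrist picture shows both jaw noses closed over the rod, and the gripper is clear above it.

**Things that went less well:**
- **Clip press:** the wrist force reached about 81 N for a moment as the stick bottomed out. That is under the 120 N wrist limit. I backed off to zero before opening the fingers.
- **Tool tilt:** the tool drifted up to about 10° out of upright as the move rows added up. I corrected it with in-and-out moves and once by pressing the shut fingertips against the outside of the fixed run-out wall at about 27 N.
- **Bystanders:** I did not measure their positions at the end. No contact with them was planned, and those I could see in later pictures looked unmoved.

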